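# Put the saw spacer rings back on the bench hook

### The job

Put away the spacer rings of the slate saw. First lift the lid off the green tin by its knob and set it down flat on the cork mat; then hang the rings that lie on the bench on the hook, one at a time, the largest first and then each next smaller one, every ring slid down against the one before, and hang the red keeper ring from the tin last. Finally put the lid squarely back on the tin, and leave the slate sample, brush and bottle where they are.

Things in the scene. Friction and masses are not known exactly. Their poses are not given: they have to be found in the camera images.
- ringA: dark steel spacer ring, outside diameter 66 mm, hole 26 mm, 8 mm thick, flat faces, either face up; origin at its centre (half way through its thickness and in the middle of the hole), z along its axis. May be absent. Lies flat on the bench at the start
- ringB: brass spacer ring, outside diameter 60 mm, hole 26 mm, 8 mm thick, flat faces, either face up; origin at its centre (half way through its thickness and in the middle of the hole), z along its axis. May be absent. Lies flat on the bench at the start
- ringC: blue painted spacer ring, outside diameter 54 mm, hole 26 mm, 8 mm thick, flat faces, either face up; origin at its centre (half way through its thickness and in the middle of the hole), z along its axis. May be absent. Lies flat on the bench at the start
- ringD: copper spacer ring, outside diameter 48 mm, hole 26 mm, 8 mm thick, flat faces, either face up; origin at its centre (half way through its thickness and in the middle of the hole), z along its axis. May be absent. Lies flat on the bench at the start
- ringE: white plastic spacer ring, outside diameter 42 mm, hole 26 mm, 8 mm thick, flat faces, either face up; origin at its centre (half way through its thickness and in the middle of the hole), z along its axis. May be absent. Lies flat on the bench at the start
- keeper: red plastic keeper ring, outside diameter 36 mm, hole 24 mm, 12 mm thick; origin at its centre, z along its axis. Always present; at the start it lies flat on the floor of the tin under the lid, within 15 mm of the tin's middle
- tin: round green open tin, fixed to the bench, outside diameter 168 mm, wall and floor 4 mm thick, rim 45 mm above the bench; origin at the centre of its underside
- lid: loose green lid, 220 g: disc 176 mm across, 4 mm thick, with a plug 148 mm across and 8 mm deep below that drops into the tin with 5 mm play all round; a black round knob 26 mm across in the middle, 22 to 44 mm above the origin, on a thin neck. Origin at the centre of the plug's underside (37 mm above the bench when on the tin, 4 mm when on the mat), z up
- mat: round cork mat, fixed, 200 mm across and 4 mm thick, the place for the lid; origin at the centre of its underside
- tine: upturned bar of the hook, fixed: steel, 12 mm in diameter, 62 mm long with a round tip, rising from a round yellow seat 36 mm across. Origin on the bar's axis at the top of the seat, 78 mm above the bench; z along the bar to its tip, which leans 15 degrees from vertical towards its -x; y is level. A ring put over the tip slides down the bar by itself
- hook: the fixed hook stand: steel foot plate 12 mm thick, reaching 45 mm to its -x, 115 mm to its +x and 50 mm to each side of the origin; an arm runs along +x under the seat of the bar to a yellow post at x 84 to 106 mm, 62 mm tall. Origin at bench height straight below the seat, z up
- sample: slate sample plate 130 x 90 x 10 mm, not part of the job; leave alone
- brush: hand brush, not part of the job; leave alone
- spray: standing bottle 60 mm across, 150 mm tall, not part of the job; leave alone
There are look-alikes about, which are no part of the job. What is shaped like the ringD but purple or turquoise is not meant. What is shaped like the ringA but purple or turquoise is not meant.

How it is judged (in metres and radians):
On the way, in this order (a step that is already met when the one before it is completed fails the run):
1. the lid is off the tin and rests flat on the cork mat, released (horizontal distance between lid and mat below 0.05 m and height (world z) of lid below 0.012 m and angle between lid's own z axis and vertical below 0.1 rad and linear speed of lid below 0.03 m/s and contact force between the fingers and lid below 0.1 N), for 0.2 s.
2. the dark steel ring hangs on the hook, slid down and released (x of ringA in the frame of tine between -0.016 and 0.016 m and y of ringA in the frame of tine between -0.016 and 0.016 m and z of ringA in the frame of tine between 0 and 0.01 m and linear speed of ringA below 0.03 m/s and contact force between the fingers and ringA below 0.1 N), for 0.2 s.
3. the brass ring hangs on the hook, slid down and released (x of ringB in the frame of tine between -0.016 and 0.016 m and y of ringB in the frame of tine between -0.016 and 0.016 m and z of ringB in the frame of tine between 0 and 0.018 m and linear speed of ringB below 0.03 m/s and contact force between the fingers and ringB below 0.1 N), for 0.2 s.
4. the blue painted ring hangs on the hook, slid down and released (x of ringC in the frame of tine between -0.016 and 0.016 m and y of ringC in the frame of tine between -0.016 and 0.016 m and z of ringC in the frame of tine between 0 and 0.026 m and linear speed of ringC below 0.03 m/s and contact force between the fingers and ringC below 0.1 N), for 0.2 s.
5. the copper ring hangs on the hook, slid down and released (x of ringD in the frame of tine between -0.016 and 0.016 m and y of ringD in the frame of tine between -0.016 and 0.016 m and z of ringD in the frame of tine between 0 and 0.034 m and linear speed of ringD below 0.03 m/s and contact force between the fingers and ringD below 0.1 N), for 0.2 s.
6. the white plastic ring hangs on the hook, slid down and released (x of ringE in the frame of tine between -0.016 and 0.016 m and y of ringE in the frame of tine between -0.016 and 0.016 m and z of ringE in the frame of tine between 0 and 0.042 m and linear speed of ringE below 0.03 m/s and contact force between the fingers and ringE below 0.1 N), for 0.2 s.
7. the red keeper ring hangs on the hook last, slid down and released (x of keeper in the frame of tine between -0.016 and 0.016 m and y of keeper in the frame of tine between -0.016 and 0.016 m and z of keeper in the frame of tine between 0 and 0.053 m and linear speed of keeper below 0.03 m/s and contact force between the fingers and keeper below 0.1 N), for 0.2 s.
At the end, for the whole second after the job is handed in: every ring present and the keeper are threaded on the hook's bar, at rest, slid down: centre along the bar above the seat under 10, 18, 26, 34, 42 mm (largest to smallest), keeper under 53; lid at rest in the tin's mouth, level, within 9 mm of its centre (all of step 2 and all of step 3 and all of step 4 and all of step 5 and all of step 6 and all of step 7 and horizontal distance between lid and tin below 0.009 m and height (world z) of lid between 0.033 and 0.041 m and angle between lid's own z axis and vertical below 0.06 rad and linear speed of lid below 0.03 m/s); the robot touches nothing.
It fails at once if the sample was moved more than 30 mm (distance of sample from where it was at the start of the episode above 0.03 m).
It fails at once if the brush was moved more than 30 mm (distance of brush from where it was at the start of the episode above 0.03 m).
It fails at once if the spray was moved more than 30 mm (distance of spray from where it was at the start of the episode above 0.03 m).
Of ringA, ringB, ringC, ringD, ringE only 3 to 5 are there at a start; the rules pass over those that are not, and their reading is None.
At some moment in a run one of ringA, ringB, ringC, ringD, ringE may be knocked a few centimetres aside while the robot is not near it.
It also fails if it takes over 210 s, if anything falls off the work surface, if the arm or the gripper's body presses on something with over 40 N, if the wrist force passes 120 N, or if a joint passes its speed limit or range.

### The arm

A 6-joint arm with a two-finger parallel gripper is mounted at the origin on the work surface. World frame = base frame: x ahead of the robot, y to its left, z up, the work surface at z = 0. Lengths are in mm, angles in rad, forces in N, time in s.
With the tool pointing down it reaches from about 275 to 1000 mm from the base axis. Payload 8.4 kg.
Tool frame: the origin (TCP) lies midway between the tips of the shut fingers; the grasp point (between the pads) lies 19 mm behind it; z points along the fingers, y is the line along which they close (so a half turn about z gives the same grasp; the last joint's range is limited). The gripper opens to 85 mm and grips with 20 to 120 N. Pads are 22 mm wide; open, the fingers measure 114 mm over their backs; the gripper's body (76 mm by 85 mm) begins 54 mm behind the grasp point. The pads swing forward as they close: fully open they stand 13 mm farther back than shut.
Start: joints at [-1.293, 0.353, 1.633, -0, 1.155, -0.002], TCP at [172.601, -600.697, 231.281] pointing down, gripper open.
Joint ranges: [-2.63, 2.63], [-0.92, 2.1], [0.06, 2.66], [-1.3, 4.44], [0, 2.69], [-3.02, 3.02]. Speed limits (rad/s): [2.22, 2.22, 2.79, 3.14, 3.14, 3.14].

### API

Orientations are given as [roll, pitch, yaw] about the fixed x, y, z axes, in that order (R = Rz(yaw) Ry(pitch) Rx(roll)).
In Python, from rig import monitor, imaging, r gives the robot as it stands.
- The arm moves only by the tool drive_tool, never from a script. Its argument "plan" is a list of rows, each an object of numbers: "x", "y", "z": the shift along the tool's x, y, z in units of 50 mm (1.0 is 50 mm); "ax", "ay", "az": the turn, a rotation vector about the tool's x, y, z in units of 6 degrees (1.0 is 6 degrees); "hand": the finger opening in mm, from 0 to 85.4. In form: [{"x": .., "y": .., "z": .., "ax": .., "ay": .., "az": .., "hand": ..}, ...]. A call has 1 to 8 rows; each row is the pose to reach, as a shift and turn from the pose commanded when the call began, along the tool's axes at that moment; what a row does not reach only later rows make up. A row lasts 1/10 s, in which the tool goes at most 50 mm and 8.59 degrees, less where a joint would pass 70% of its speed; a pose out of reach is approached as far as the arm can. A call with a gripper value outside its range is refused whole. The fingers move at their own pace and stop on an object; "grip_force" is the grip in N (left out, the last holds). Time passes only in rows, so rows that repeat a pose let the fingers close. It gives the time, the measured TCP pose, the force, the opening and the grip force at its end, in the units of the state.
- monitor.sense(): the state, without advancing time (a new reading comes with each control period).
- imaging.grab_frame(name): name is "scene" or "top" or "wrist"; returns the picture (384x512x3 uint8, red, green, blue); there is no depth.
- imaging.camera_info(name): a dict with "mtx" (3x3 intrinsics, pixels), "R" (3x3) and "t" (3): a world point X has camera coordinates R X + t. Camera axes: x right, y down, z forward; pixel columns grow to the right and rows downward; lengths in mm; the calibration is good to about 2 mm. A picture is of the moment at which its call begins: read the wrist's pose just before it. camera_info takes no time and is no camera call; for the wrist camera it gives the pose at the moment of the call.
- r.sign_off(): hands the job in; it is judged then, once.
The state is a dict: "clock": time; "qpos": joint angles; "qvel": joint speeds; "joint_efforts": joint torques, N m; "eef_pos": TCP position; "tcp_rot": TCP orientation; "contact_force": force on the tool from outside, world axes, zero at the start; "wrist_torque": the same for the moment, N m; "opening": opening from 0.0 (shut) to 1.0 (fully open); "grasp_force": force on a finger pad.
Only numpy, scipy, OpenCV 4.12 (cv2) and the standard library are available. Lean on these libraries where they do the work, as an engineer would, in place of code of your own. Each camera call takes 0.05 s, during which the arm holds its last target. There are 200 camera calls.

## Working session

There is one attempt and no reset: what is moved stays moved. The work goes in short steps, Python scripts to look and compute and a tool call to move; the robot and the scene stay as the last step left them, time stands still between calls to the robot, and variables do not carry over. Pictures are saved under pics/ and viewed, at most 14 in all, crops included, and the job is handed in when it is done.

Besides the shell and the picture viewer there is one more tool, called after "Call:" in YAML: its name, and indented under it one key for each argument. drive_tool: Moves the arm, as the interface text tells. Its arguments: {"type":"object","properties":{"plan":{"type":"array","items":{"type":"object","properties":{"x":{"type":"number"},"y":{"type":"number"},"z":{"type":"number"},"ax":{"type":"number"},"ay":{"type":"number"},"az":{"type":"number"},"hand":{"type":"number"}}}},"grip_force":{"type":"number"}},"required":["plan"]}

```bash
ls; mkdir -p pics; python3 - <<'E'
from rig import monitor, imaging, r
import cv2
s=monitor.sense(); print(s)
for n in("scene","top"):
    im=imaging.grab_frame(n); cv2.imwrite(f"pics/{n}0.png",cv2.cvtColor(im,cv2.COLOR_RGB2BGR))
    print(n,imaging.camera_info(n))
a=cv2.imread("pics/scene0.png");b=cv2.imread("pics/top0.png")
print(imaging.camera_info("wrist"))
E
```

```text
pics
{'clock': 0.0, 'qpos': array([-1.29338787e+00,  3.53632108e-01,  1.63415500e+00,  6.82123110e-06,
        1.15518694e+00, -2.41355598e-03]), 'qvel': array([ 0.00089454,  0.00078634, -0.0018343 , -0.00012676,  0.00111394,
        0.00054556]), 'joint_efforts': array([-2.02058545e-03, -6.05261278e+01, -3.42066014e+01, -1.70189892e-04,
        9.27126763e-03,  2.89052009e-07]), 'eef_pos': array([ 172.47697022, -600.22746488,  230.5627672 ]), 'tcp_rot': array([-3.14021128e+00, -9.57078549e-06,  2.79819251e-01]), 'contact_force': array([-0.10605795, -0.09626528,  0.84280988]), 'wrist_torque': array([ 0.01215689, -0.01708395, -0.0653108 ]), 'grasp_force': 0.0, 'opening': 1.005807864978542}
scene {'mtx': array([[397.56674029,   0.        , 257.26584178],
       [  0.        , 397.56674029, 194.40788616],
       [  0.        ,   0.        ,   1.        ]]), 'R': array([[ 0.86419231,  0.50312454, -0.00611063],
       [ 0.29690273, -0.51970484, -0.80109653],
       [-0.40622705,  0.6904872 , -0.59850398]]), 't': array([-425.86682198,  -55.64339941, 1540.25032388])}
top {'mtx': array([[383.04919161,   0.        , 257.45095235],
       [  0.        , 383.04919161, 189.93380397],
       [  0.        ,   0.        ,   1.        ]]), 'R': array([[ 0.01051241, -0.99954558,  0.02825111],
       [-0.99543497, -0.01314106, -0.09453323],
       [ 0.09486153, -0.02712837, -0.99512077]]), 't': array([  -9.48059581,  465.2075748 , 1074.04566594])}
{'mtx': array([[294.64660953,   0.        , 257.53387527],
       [  0.        , 294.64660953, 190.87383979],
       [  0.        ,   0.        ,   1.        ]]), 'R': array([[ 0.27737046, -0.96076152, -0.00171345],
       [-0.92634796, -0.26790752,  0.26477354],
       [-0.25484328, -0.07185311, -0.9643091 ]]), 't': array([-623.99981962,  -35.72735848,  378.00605739])}
```

View pics/top0.png

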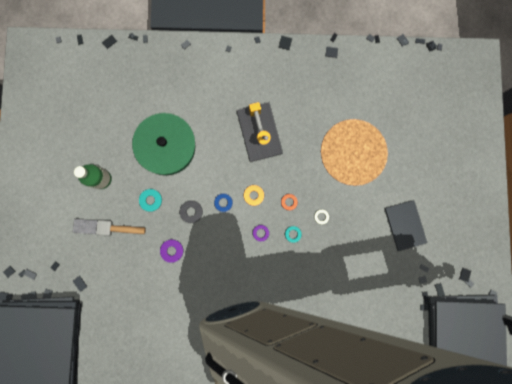

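View pics/scene0.png

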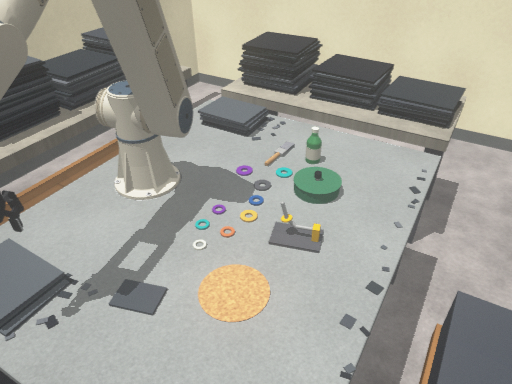

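The top view shows the tin with lid at (163,143), hook at (260,130), mat at (354,152). Rings at: dark steel (190,211), blue (223,203), brass (254,195), copper (289,202), white (322,217). Look-alikes: turquoise large (150,200), purple large (171,250), purple small (260,233), turquoise small (293,234). Sample is at (405,225), bottle (90,175), brush (110,228). All five rings are present, and A is the dark grey one and D the copper-orange one.

```bash
cat > h.py <<'E'
import numpy as np, cv2
from rig import monitor, imaging, r
def grab(n,save=None):
    ci=imaging.camera_info(n); im=imaging.grab_frame(n)
    if save: cv2.imwrite(save,im[:,:,::-1])
    return im,ci
def ray(ci,uv,z):
    d=ci["R"].T@np.linalg.inv(ci["mtx"])@np.array([uv[0],uv[1],1.]); c=-ci["R"].T@ci["t"]
    return c+d*(z-c[2])/d[2]
def proj(ci,X):
    p=ci["mtx"]@(ci["R"]@np.array(X,float)+ci["t"]); return p[:2]/p[2]
HSV=dict(A=((0,0,25),(180,45,88)),B=((18,90,120),(30,255,255)),C=((100,130,40),(118,255,255)),D=((3,120,100),(14,255,255)),
 E=((0,0,200),(180,45,255)),K=((0,150,70),(4,255,255)),G=((65,90,30),(88,255,255)),M=((8,90,120),(22,255,255)),Y=((20,150,120),(32,255,255)))
def blobs(im,key,amin=30):
    m=cv2.inRange(cv2.cvtColor(im,cv2.COLOR_RGB2HSV),*map(np.array,HSV[key]))
    cs,_=cv2.findContours(m,cv2.RETR_EXTERNAL,cv2.CHAIN_APPROX_NONE)
    return [c for c in cs if cv2.contourArea(c)>amin]
def find(im,ci,key,z,amin=30):
    out=[]
    for c in blobs(im,key,amin):
        w=np.array([ray(ci,p[0],z)[:2] for p in c],np.float32)
        (x,y),rad=cv2.minEnclosingCircle(w); e=cv2.fitEllipse(c) if len(c)>5 else ((0,0),)
        uv=e[0]; q=ray(ci,uv,z); out.append((key,np.round(uv,1).tolist(),np.round(q[:2],1).tolist(),round(2*rad,1)))
    return out
E
python3 - <<'E'
from h import *
im=cv2.imread("pics/top0.png")[:,:,::-1].copy(); ci=imaging.camera_info("top")
h=cv2.cvtColor(im,cv2.COLOR_RGB2HSV)
for n,(u,v) in dict(A=(190,202),A2=(182,214),tq=(150,191),C=(223,196),B=(254,187),D=(283,202),E=(317,217)).items(): print(n,h[v,u])
for k,z in dict(A=8,B=8,C=8,D=8,E=8,G=49,M=4).items():
    for o in find(im,ci,k,z): print(o)
cv2.imwrite("pics/crop1.png",cv2.resize(im[80:260,120:340,::-1],None,fx=3.6,fy=3.3,interpolation=cv2.INTER_CUBIC)[:594,:792])
E
```

```text
A [120   3  89]
A2 [120   3  91]
tq [ 87 176 193]
C [107 177 161]
B [ 23 146 243]
D [ 11 152 237]
E [ 32  20 215]
('A', [212.7, 367.0], [-27.5, 114.3], 82.4)
('A', [17.0, 363.2], [-17.6, 647.9], 207.1)
('A', [281.6, 351.7], [13.9, -76.5], 394.4)
('A', [509.5, 324.3], [90.5, -728.9], 58.2)
('A', [-86.4, 478.6], [-311.6, 896.5], 328.3)
('A', [398.8, 323.1], [92.7, -409.3], 731.7)
('A', [79.7, 283.1], [198.3, 490.2], 34.0)
('A', [464.6, 274.6], [229.3, -604.4], 39.0)
('A', [9.1, 271.2], [229.5, 686.7], 27.7)
('A', [54.6, 265.8], [245.5, 562.4], 22.5)
('A', [233.6, 233.1], [341.5, 62.5], 51.0)
('A', [289.2, 270.6], [236.9, -97.2], 787.2)
('A', [161.3, 141.0], [606.1, 277.4], 22.4)
('A', [250.9, 127.0], [652.3, 16.8], 120.2)
('A', [331.1, 52.1], [887.5, -222.4], 36.2)
('A', [431.8, 46.0], [914.3, -531.0], 42.4)
('A', [284.8, 42.6], [914.0, -82.0], 44.7)
('A', [109.0, 41.5], [904.4, 442.1], 38.1)
('A', [486.3, 49.7], [906.7, -699.8], 385.3)
('A', [208.0, 15.3], [994.2, 150.5], 348.6)
('B', [253.4, 194.9], [452.0, 7.3], 60.4)
('B', [263.6, 137.1], [622.9, -20.9], 43.7)
('B', [254.6, 106.9], [713.3, 6.6], 37.9)
('C', [222.9, 202.2], [429.7, 94.8], 49.7)
('D', [288.8, 201.6], [433.8, -95.6], 46.0)
('E', [321.5, 216.5], [391.9, -190.7], 42.4)
('E', [79.0, 171.3], [513.8, 509.4], 31.7)
('G', [292.8, 233.8], [341.9, -102.5], 46.0)
('G', [149.8, 199.9], [431.3, 293.9], 63.4)
('G', [93.0, 178.4], [488.8, 452.2], 31.0)
('G', [163.5, 143.7], [589.5, 261.7], 176.1)
('M', [128.5, 229.1], [349.8, 362.6], 96.8)
('M', [288.8, 201.6], [434.1, -96.0], 48.3)
('M', [253.4, 194.9], [452.3, 7.2], 60.7)
('M', [263.6, 137.1], [623.9, -21.0], 43.8)
('M', [353.8, 152.0], [583.6, -288.3], 198.5)
('M', [263.5, 16.0], [998.7, -17.3], 102.3)
```

View pics/crop1.png

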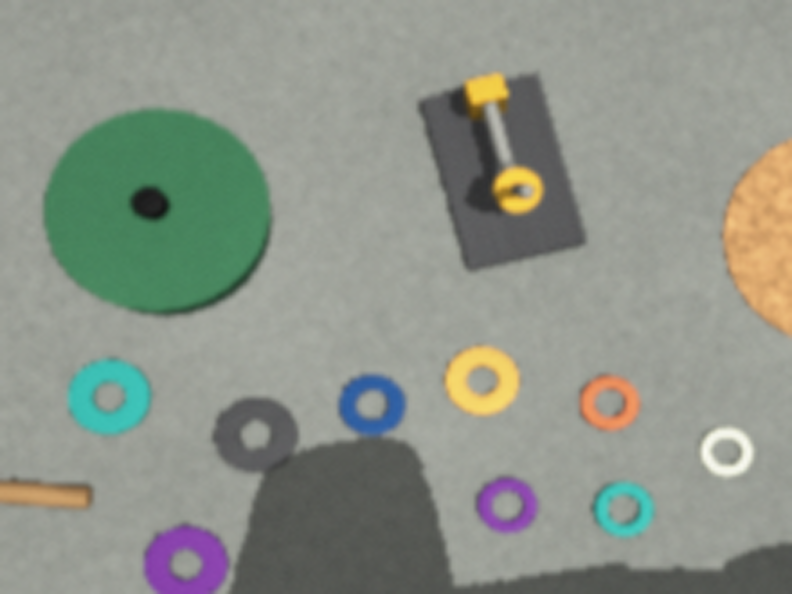

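```bash
sed -i 's/(180,45,88)/(180,45,105)/' h.py; python3 - <<'E'
from h import *
im=cv2.imread("pics/top0.png")[:,:,::-1].copy(); ci=imaging.camera_info("top")
seat=ray(ci,(263.6,137.1),78); post=ray(ci,(254.6,106.9),62); print(seat,post,np.linalg.norm((post-seat)[:2]))
for c in blobs(im,'A',500):
    w=np.array([ray(ci,p[0],12)[:2] for p in c],np.float32); print(cv2.minAreaRect(w))
print("A",ray(ci,(190.5,211),8))
im2=cv2.imread("pics/scene0.png")[:,:,::-1].copy(); cj=imaging.camera_info("scene")
for k,z in dict(B=8,C=8,D=8,E=8,M=4,G=49).items():
    for o in find(im2,cj,k,z): print(o)
for o in find(im2,cj,'Y',78,8): print(o)
print([proj(cj,seat),proj(cj,post)])
E
```

```text
[606.27200949 -17.8382583   78.        ] [696.14174926   7.61721388  62.        ] 93.40530600284644
((57.10145568847656, 592.06201171875), (226.08526611328125, 250.19790649414062), 89.97076416015625)
((183.281494140625, -256.9949035644531), (508.12396240234375, 947.13427734375), 0.7092809081077576)
((638.511474609375, -6.069984436035156), (160.47959899902344, 100.45055389404297), 15.25471305847168)
((886.5205688476562, -686.48974609375), (172.26954650878906, 369.7530822753906), 86.95153045654297)
((989.8543701171875, 159.4898681640625), (101.42755126953125, 339.5144958496094), 1.4571994543075562)
A [403.37707236 187.20618015   8.        ]
('B', [233.6, 292.7], [591.9, -299.0], 196.0)
('B', [315.5, 232.0], [687.2, 39.7], 86.8)
('B', [286.3, 217.8], [573.3, 56.4], 44.9)
('B', [248.1, 215.4], [454.9, 3.3], 62.8)
('C', [255.6, 199.4], [432.0, 92.7], 48.5)
('D', [227.1, 231.0], [437.0, -98.5], 46.1)
('E', [198.9, 243.6], [392.8, -191.2], 43.6)
('E', [144.0, 182.3], [8.6, -25.7], 241.0)
('E', [394.6, 142.4], [753.9, 751.5], 80.8)
('E', [366.7, 135.5], [628.2, 752.1], 161.4)
('E', [111.3, 100.2], [-682.5, 462.8], 342.0)
('E', [236.5, 87.4], [-193.3, 943.9], 188.7)
('E', [368.7, 55.4], [285.1, 1864.9], 3907.6)
('E', [3.3, 5.2], [-3458.5, 1627.5], 777.8)
('M', [430.8, 355.6], [1096.1, -220.7], 180.1)
('M', [233.6, 292.9], [590.3, -296.9], 198.3)
('M', [315.1, 234.8], [690.0, 30.8], 57.7)
('M', [227.0, 231.2], [434.5, -95.6], 49.9)
('M', [64.2, 176.7], [-294.4, -148.5], 533.6)
('G', [316.7, 180.0], [593.7, 257.4], 170.3)
('G', [313.0, 140.0], [461.0, 524.7], 71.1)
('Y', [315.9, 227.5], [706.5, -15.3], 40.8)
('Y', [286.2, 217.9], [608.6, -19.8], 35.6)
[array([285.79399005, 217.3114266 ]), array([315.3909874 , 226.00802501])]
```

Call:
drive_tool:
  plan:
    - {"x": 0.66, "y": -0.74}
    - {"x": 1.32, "y": -1.48}
    - {"x": 1.98, "y": -2.22}
    - {"x": 2.64, "y": -2.96}
    - {"x": 3.3, "y": -3.7}
    - {"x": 3.96, "y": -4.44}
    - {"x": 4.62, "y": -5.18}
    - {"x": 5.28, "y": -5.92}

```text
invalid input
```

Call:
drive_tool:
  plan:
    - {"x": 0.66, "y": -0.74}
    - {"x": 1.32, "y": -1.48}
    - {"x": 1.98, "y": -2.22}
    - {"x": 2.64, "y": -2.96}
    - {"x": 3.3, "y": -3.7}
    - {"x": 3.96, "y": -4.44}
    - {"x": 4.62, "y": -5.18}
    - {"x": 5.28, "y": -5.92}

```text
invalid input
```

Call:
drive_tool:
  plan:
    - {"x": 0.66, "y": -0.74, "az": 0.13}
    - {"x": 1.32, "y": -1.48, "az": 0.13}
    - {"x": 1.98, "y": -2.1, "az": 0.13}
    - {"x": 2.22, "y": -2.4, "az": 0.13}
    - {"x": 2.22, "y": -2.4, "az": 0.13}
    - {"x": 2.22, "y": -2.4, "az": 0.13}

```text
invalid input
```

Call:
drive_tool:
  plan:
    - {"x": 0.66, "y": -0.74, "z": 0, "ax": 0, "ay": 0, "az": 0, "hand": 85}
    - {"x": 1.32, "y": -1.48, "z": 0, "ax": 0, "ay": 0, "az": 0, "hand": 85}

```text
clock: 0.3
eef_pos: [215.4, -510.6, 230.5]
tcp_rot: [-3.141, -0.0, 0.278]
contact_force: [0.3, 0.8, -0.4]
opening: 0.995
grasp_force: 0.0
```

Call:
drive_tool:
  plan:
    - {"x": 0.66, "y": -0.74, "z": 0, "ax": 0, "ay": 0, "az": 0.13, "hand": 85}
    - {"x": 1.32, "y": -1.48, "z": 0, "ax": 0, "ay": 0, "az": 0.13, "hand": 85}
    - {"x": 1.98, "y": -2.22, "z": 0, "ax": 0, "ay": 0, "az": 0.13, "hand": 85}
    - {"x": 2.64, "y": -2.96, "z": 0, "ax": 0, "ay": 0, "az": 0.13, "hand": 85}
    - {"x": 3.3, "y": -3.7, "z": 0, "ax": 0, "ay": 0, "az": 0.13, "hand": 85}
    - {"x": 3.96, "y": -4.44, "z": 0, "ax": 0, "ay": 0, "az": 0.13, "hand": 85}
    - {"x": 4.62, "y": -5.18, "z": 0, "ax": 0, "ay": 0, "az": 0.13, "hand": 85}
    - {"x": 5.28, "y": -5.92, "z": 0, "ax": 0, "ay": 0, "az": 0.13, "hand": 85}

```text
clock: 1.1
eef_pos: [387.9, -152.0, 231.3]
tcp_rot: [3.141, -0.0, 0.266]
contact_force: [-0.1, -0.1, 0.3]
opening: 0.999
grasp_force: 0.0
```

Call:
drive_tool:
  plan:
    - {"x": 0.66, "y": -0.74, "z": 0, "ax": 0, "ay": 0, "az": 0, "hand": 85}
    - {"x": 1.32, "y": -1.48, "z": 0, "ax": 0, "ay": 0, "az": 0, "hand": 85}
    - {"x": 1.98, "y": -2.22, "z": 0, "ax": 0, "ay": 0, "az": 0, "hand": 85}
    - {"x": 2.64, "y": -2.96, "z": 0, "ax": 0, "ay": 0, "az": 0, "hand": 85}
    - {"x": 3.3, "y": -3.7, "z": 0, "ax": 0, "ay": 0, "az": 0, "hand": 85}
    - {"x": 3.96, "y": -4.44, "z": 0, "ax": 0, "ay": 0, "az": 0, "hand": 85}
    - {"x": 4.62, "y": -5.18, "z": 0, "ax": 0, "ay": 0, "az": 0, "hand": 85}
    - {"x": 5.28, "y": -5.92, "z": 0, "ax": 0, "ay": 0, "az": 0, "hand": 85}

```text
clock: 1.9
eef_pos: [564.8, 203.1, 230.9]
tcp_rot: [3.141, 0.001, 0.267]
contact_force: [-0.2, -0.1, 1.2]
opening: 0.994
grasp_force: 0.0
```

Call:
drive_tool:
  plan:
    - {"x": 0.5, "y": -0.5, "z": 0, "ax": 0, "ay": 0, "az": 0, "hand": 70}
    - {"x": 0.9, "y": -0.92, "z": 0, "ax": 0, "ay": 0, "az": 0, "hand": 70}
    - {"x": 0.9, "y": -0.92, "z": 0, "ax": 0, "ay": 0, "az": 0, "hand": 70}

```text
clock: 2.2
eef_pos: [596.8, 260.4, 230.5]
tcp_rot: [-3.141, -0.0, 0.269]
contact_force: [0.3, 0.2, -0.2]
opening: 0.821
grasp_force: 0.0
```

```bash
cat >> h.py <<'E'
PSI=.266
def rel(goal,z=None):
    "tool-axes shift (50 mm units) from the present pose to goal (world), tool pointing down at its present yaw"
    s=monitor.sense(); p=s["eef_pos"]; a=s["tcp_rot"][2]
    d=np.array(goal[:2])-p[:2]; c,n=np.cos(a),np.sin(a)
    return np.round([(c*d[0]+n*d[1])/50,(n*d[0]-c*d[1])/50],3)
E
python3 - <<'E'
from h import *
s=monitor.sense();print(s["eef_pos"],s["tcp_rot"],s["qpos"])
im,ci=grab("wrist","pics/w1.png")
for o in find(im,ci,'G',49,200): print(o)
E
```

```text
[596.76220256 260.37278846 230.49071887] [-3.14086621e+00 -4.22855548e-04  2.68538296e-01] [4.08759111e-01 3.93635044e-01 1.57505872e+00 7.16318579e-04
 1.17237875e+00 1.71073926e+00]
('G', [201.2, 267.7], [462.4, 295.3], 59.7)
('G', [255.2, 170.3], [597.3, 263.6], 174.1)
```

View pics/w1.png

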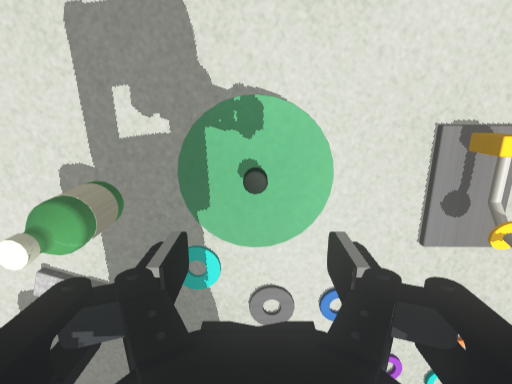

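```bash
python3 - <<'E'
from h import *
im=cv2.imread("pics/w1.png")[:,:,::-1].copy(); ci=imaging.camera_info("wrist"); ct=imaging.camera_info("top"); cs=imaging.camera_info("scene")
tip=monitor.sense()["eef_pos"]; print("tcp px",proj(ci,tip))
print("knob",ray(ci,(256,180.5),78))
print("tqL",find(im,ci,'G',8,200)[0]); print("A",ray(ci,(271,305),8)); 
for n in "ABCY": print([o for o in find(im,ci,n,8,100)])
# knob in top: dark blob on the lid
t=cv2.imread("pics/top0.png"); g=t[:,:,1].copy(); sub=g[125:160,145:180]; y,x=np.where(sub<50); print("top knob px",x.mean()+145,y.mean()+125, ray(ct,(x.mean()+145,y.mean()+125),78))
E
```

```text
tcp px [257.83260104 241.0834065 ]
knob [591.79663926 259.28731669  78.        ]
tqL ('G', [201.2, 267.7], [436.1, 295.5], 67.3)
A [404.12993711 185.80176142   8.        ]
[('A', [252.1, 322.7], [367.8, 204.1], 799.6), ('A', [255.3, 181.9], [573.6, 255.7], 28.6), ('A', [464.5, 168.2], [660.6, 7.0], 119.1), ('A', [432.2, 173.9], [643.1, 43.0], 157.1)]
[('B', [500.7, 235.6], [589.8, -80.7], 42.1), ('B', [492.3, 143.8], [697.6, -12.4], 60.8)]
[('C', [329.7, 305.1], [426.5, 104.5], 50.1)]
[('Y', [500.8, 235.7], [589.7, -80.9], 40.4), ('Y', [492.4, 144.0], [697.4, -12.7], 60.0)]
top knob px 161.24590163934425 141.327868852459 [589.72571044 261.56764135  78.        ]
```

Call:
drive_tool:
  plan:
    - {"x": -0.1, "y": -0.03, "z": 0.8, "ax": 0, "ay": 0, "az": 0, "hand": 60}
    - {"x": -0.1, "y": -0.03, "z": 1.6, "ax": 0, "ay": 0, "az": 0, "hand": 60}
    - {"x": -0.1, "y": -0.03, "z": 2.4, "ax": 0, "ay": 0, "az": 0, "hand": 60}
    - {"x": -0.1, "y": -0.03, "z": 3.0, "ax": 0, "ay": 0, "az": 0, "hand": 60}
    - {"x": -0.1, "y": -0.03, "z": 3.4, "ax": 0, "ay": 0, "az": 0, "hand": 60}
    - {"x": -0.1, "y": -0.03, "z": 3.5, "ax": 0, "ay": 0, "az": 0, "hand": 60}
    - {"x": -0.1, "y": -0.03, "z": 3.5, "ax": 0, "ay": 0, "az": 0, "hand": 60}

```text
clock: 2.95
eef_pos: [589.9, 256.4, 56.0]
tcp_rot: [3.141, 0.002, 0.266]
contact_force: [-0.0, 0.2, 0.1]
opening: 0.704
grasp_force: 0.0
```

Call:
drive_tool:
  plan:
    - {"x": 0, "y": 0, "z": 0, "ax": 0, "ay": 0, "az": 0, "hand": 20}
    - {"x": 0, "y": 0, "z": 0, "ax": 0, "ay": 0, "az": 0, "hand": 20}
    - {"x": 0, "y": 0, "z": 0, "ax": 0, "ay": 0, "az": 0, "hand": 20}
    - {"x": 0, "y": 0, "z": 0, "ax": 0, "ay": 0, "az": 0, "hand": 20}
    - {"x": 0, "y": 0, "z": 0, "ax": 0, "ay": 0, "az": 0, "hand": 20}
    - {"x": 0, "y": 0, "z": 0, "ax": 0, "ay": 0, "az": 0, "hand": 20}
    - {"x": 0, "y": 0, "z": 0, "ax": 0, "ay": 0, "az": 0, "hand": 20}
  grip_force: 50

```text
clock: 3.65
eef_pos: [591.2, 259.0, 58.3]
tcp_rot: [-3.14, -0.003, 0.266]
contact_force: [-2.7, 5.5, 6.5]
opening: 0.287
grasp_force: 49.0
```

Call:
drive_tool:
  plan:
    - {"x": 0, "y": 0, "z": -0.1, "ax": 0, "ay": 0, "az": 0, "hand": 20}
    - {"x": 0, "y": 0, "z": -0.3, "ax": 0, "ay": 0, "az": 0, "hand": 20}
    - {"x": 0, "y": 0, "z": -0.7, "ax": 0, "ay": 0, "az": 0, "hand": 20}
    - {"x": 0, "y": 0, "z": -1.2, "ax": 0, "ay": 0, "az": 0, "hand": 20}
    - {"x": 0, "y": 0, "z": -1.8, "ax": 0, "ay": 0, "az": 0, "hand": 20}
    - {"x": 0, "y": 0, "z": -2.4, "ax": 0, "ay": 0, "az": 0, "hand": 20}
    - {"x": 0, "y": 0, "z": -2.8, "ax": 0, "ay": 0, "az": 0, "hand": 20}
    - {"x": 0, "y": 0, "z": -3.0, "ax": 0, "ay": 0, "az": 0, "hand": 20}

```text
clock: 4.45
eef_pos: [591.6, 257.3, 209.5]
tcp_rot: [3.141, -0.004, 0.266]
contact_force: [0.1, -0.4, -2.1]
opening: 0.285
grasp_force: 49.8
```

Call:
drive_tool:
  plan:
    - {"x": -0.09, "y": 0.3, "z": 0, "ax": 0, "ay": 0, "az": 0, "hand": 20}
    - {"x": -0.25, "y": 0.9, "z": 0, "ax": 0, "ay": 0, "az": 0, "hand": 20}
    - {"x": -0.45, "y": 1.6, "z": 0, "ax": 0, "ay": 0, "az": 0, "hand": 20}
    - {"x": -0.65, "y": 2.3, "z": 0, "ax": 0, "ay": 0, "az": 0, "hand": 20}
    - {"x": -0.84, "y": 3.0, "z": 0, "ax": 0, "ay": 0, "az": 0, "hand": 20}
    - {"x": -1.04, "y": 3.7, "z": 0, "ax": 0, "ay": 0, "az": 0, "hand": 20}
    - {"x": -1.24, "y": 4.4, "z": 0, "ax": 0, "ay": 0, "az": 0, "hand": 20}
    - {"x": -1.43, "y": 5.1, "z": 0, "ax": 0, "ay": 0, "az": 0, "hand": 20}

```text
clock: 5.25
eef_pos: [587.1, -9.9, 205.0]
tcp_rot: [-3.141, 0.002, 0.266]
contact_force: [-0.7, -0.6, -1.5]
opening: 0.288
grasp_force: 49.8
```

Call:
drive_tool:
  plan:
    - {"x": -0.2, "y": 0.7, "z": 0, "ax": 0, "ay": 0, "az": 0, "hand": 20}
    - {"x": -0.4, "y": 1.4, "z": 0, "ax": 0, "ay": 0, "az": 0, "hand": 20}
    - {"x": -0.59, "y": 2.1, "z": 0, "ax": 0, "ay": 0, "az": 0, "hand": 20}
    - {"x": -0.79, "y": 2.8, "z": 0, "ax": 0, "ay": 0, "az": 0, "hand": 20}
    - {"x": -0.98, "y": 3.5, "z": 0, "ax": 0, "ay": 0, "az": 0, "hand": 20}
    - {"x": -1.18, "y": 4.2, "z": 0, "ax": 0, "ay": 0, "az": 0, "hand": 20}
    - {"x": -1.38, "y": 4.9, "z": 0, "ax": 0, "ay": 0, "az": 0, "hand": 20}
    - {"x": -1.55, "y": 5.5, "z": 0, "ax": 0, "ay": 0, "az": 0, "hand": 20}

```text
clock: 6.05
eef_pos: [584.3, -295.5, 204.8]
tcp_rot: [-3.141, 0.002, 0.265]
contact_force: [0.3, -0.6, -2.3]
opening: 0.287
grasp_force: 49.8
```

```bash
python3 - <<'E'
from h import *
s=monitor.sense();print(s["eef_pos"],s["opening"],s["grasp_force"],s["contact_force"],rel((587,-292)))
im,ci=grab("scene","pics/s1.png"); im,ci=grab("top","pics/t1.png"); print(find(im,ci,'G',190,300))
for k in "ABCDE": print([o for o in find(im,ci,k,8) if 38<o[3]<72 and o[2][0]<560])
E
```

```text
[ 584.30374218 -295.48984945  204.84294457] 0.28704895582494006 49.78677213191986 [ 0.26210109 -0.57146086 -2.29710029] [ 0.07  -0.053]
[('G', [149.9, 199.9], [421.8, 258.2], 54.6), ('G', [163.8, 145.0], [556.2, 229.6], 146.9), ('G', [368.5, 135.3], [588.9, -272.8], 170.6)]
[('A', [79.8, 283.3], [197.8, 490.1], 38.2)]
[('B', [253.4, 194.9], [451.9, 7.4], 60.0)]
[('C', [223.0, 202.2], [429.7, 94.6], 49.4)]
[('D', [288.8, 201.7], [433.6, -95.5], 45.8)]
[('E', [321.5, 216.6], [391.7, -190.7], 43.5)]
```

View pics/s1.png

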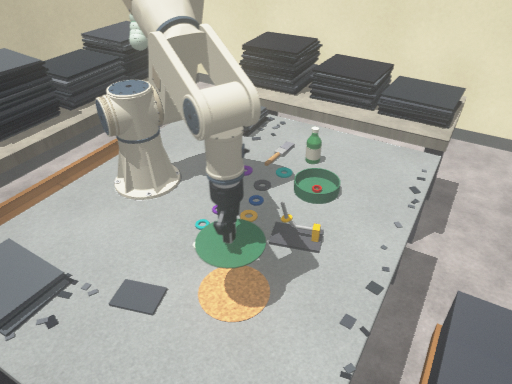

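Call:
drive_tool:
  plan:
    - {"x": 0.07, "y": -0.05, "z": 0.5, "ax": 0, "ay": 0, "az": 0, "hand": 20}
    - {"x": 0.07, "y": -0.05, "z": 1.2, "ax": 0, "ay": 0, "az": 0, "hand": 20}
    - {"x": 0.07, "y": -0.05, "z": 2.0, "ax": 0, "ay": 0, "az": 0, "hand": 20}
    - {"x": 0.07, "y": -0.05, "z": 2.7, "ax": 0, "ay": 0, "az": 0, "hand": 20}
    - {"x": 0.07, "y": -0.05, "z": 3.2, "ax": 0, "ay": 0, "az": 0, "hand": 20}
    - {"x": 0.07, "y": -0.05, "z": 3.45, "ax": 0, "ay": 0, "az": 0, "hand": 20}
    - {"x": 0.07, "y": -0.05, "z": 3.57, "ax": 0, "ay": 0, "az": 0, "hand": 20}
    - {"x": 0.07, "y": -0.05, "z": 3.57, "ax": 0, "ay": 0, "az": 0, "hand": 20}

```text
clock: 6.95
eef_pos: [588.6, -289.6, 27.5]
tcp_rot: [-3.141, 0.001, 0.266]
contact_force: [-0.7, -0.3, -2.5]
opening: 0.284
grasp_force: 49.9
```

Call:
drive_tool:
  plan:
    - {"x": 0, "y": 0, "z": 0.02, "ax": 0, "ay": 0, "az": 0, "hand": 20}
    - {"x": 0, "y": 0, "z": 0.02, "ax": 0, "ay": 0, "az": 0, "hand": 20}
    - {"x": 0, "y": 0, "z": 0.02, "ax": 0, "ay": 0, "az": 0, "hand": 50}
    - {"x": 0, "y": 0, "z": 0.02, "ax": 0, "ay": 0, "az": 0, "hand": 60}
    - {"x": 0, "y": 0, "z": 0.02, "ax": 0, "ay": 0, "az": 0, "hand": 60}
    - {"x": 0, "y": 0, "z": 0.02, "ax": 0, "ay": 0, "az": 0, "hand": 60}
    - {"x": 0, "y": 0, "z": 0.02, "ax": 0, "ay": 0, "az": 0, "hand": 60}

```text
clock: 7.65
eef_pos: [589.0, -289.8, 26.9]
tcp_rot: [3.142, -0.0, 0.266]
contact_force: [0.1, -0.2, 0.3]
opening: 0.7
grasp_force: 0.0
```

Call:
drive_tool:
  plan:
    - {"x": 0, "y": 0, "z": -0.4, "ax": 0, "ay": 0, "az": 0, "hand": 78}
    - {"x": 0, "y": 0, "z": -1.2, "ax": 0, "ay": 0, "az": 0, "hand": 78}
    - {"x": 0, "y": 0, "z": -2.1, "ax": 0, "ay": 0, "az": 0, "hand": 78}
    - {"x": -0.06, "y": 0.6, "z": -2.9, "ax": 0, "ay": 0, "az": 0, "hand": 78}
    - {"x": -0.06, "y": -0.6, "z": -3.5, "ax": 0, "ay": 0, "az": 0, "hand": 78}
    - {"x": -0.16, "y": -1.5, "z": -3.5, "ax": 0, "ay": 0, "az": 0, "hand": 78}
    - {"x": -0.26, "y": -2.4, "z": -3.5, "ax": 0, "ay": 0, "az": 0, "hand": 78}
    - {"x": -0.35, "y": -3.3, "z": -3.5, "ax": 0, "ay": 0, "az": 0, "hand": 78}

```text
clock: 8.45
eef_pos: [528.4, -135.1, 202.3]
tcp_rot: [3.141, -0.001, 0.265]
contact_force: [-0.1, -0.5, -0.2]
opening: 0.914
grasp_force: 0.0
```

Call:
drive_tool:
  plan:
    - {"x": -0.1, "y": -0.9, "z": 0, "ax": 0, "ay": 0, "az": 0, "hand": 78}
    - {"x": -0.2, "y": -1.8, "z": 0, "ax": 0, "ay": 0, "az": 0, "hand": 78}
    - {"x": -0.3, "y": -2.7, "z": 0, "ax": 0, "ay": 0, "az": 0, "hand": 78}
    - {"x": -0.4, "y": -3.6, "z": 0, "ax": 0, "ay": 0, "az": 0, "hand": 78}
    - {"x": -0.5, "y": -4.5, "z": 0, "ax": 0, "ay": 0, "az": 0, "hand": 78}
    - {"x": -0.6, "y": -5.4, "z": 0, "ax": 0, "ay": 0, "az": 0, "hand": 78}
    - {"x": -0.7, "y": -6.2, "z": 0, "ax": 0, "ay": 0, "az": 0, "hand": 78}
    - {"x": -0.72, "y": -6.8, "z": 0, "ax": 0, "ay": 0, "az": 0, "hand": 78}

```text
clock: 9.25
eef_pos: [403.6, 183.9, 202.0]
tcp_rot: [-3.141, -0.0, 0.267]
contact_force: [0.8, -0.1, -0.4]
opening: 0.913
grasp_force: 0.0
```

```bash
cat >> h.py <<'E'
def circ(im,ci,key,z,near,R=60,dark=None):
    "ring by colour near a world point: uses the outline's enclosing circle on plane z"
    best=[o for o in find(im,ci,key,z,60) if np.hypot(*(np.array(o[2])-near[:2]))<R]
    return best
E
python3 - <<'E'
from h import *
s=monitor.sense();print(s["eef_pos"],s["tcp_rot"],s["qpos"])
im,ci=grab("wrist","pics/w2.png")
g=cv2.cvtColor(im,cv2.COLOR_RGB2HSV)
u,v=proj(ci,(404,186.5,8)); print(u,v, g[int(v)-8:int(v)+9:4,int(u)-40:int(u)+41:5,2])
for k in "ABC": print(find(im,ci,k,8,100))
E
```

```text
[403.57932212 183.88902859 201.97837121] [-3.14127403e+00 -1.87095551e-04  2.67169940e-01] [4.23935830e-01 1.01577048e-01 2.03533047e+00 3.38327499e-04
 1.00445062e+00 1.72738069e+00]
255.7337120246299 168.4375313123432 [[203 208 190 132 134 135 133 193 203 146 135 134 134 176 216 205 205]
 [209 196 168 132 133 133 183 205 213 211 137 133 136 157 210 208 216]
 [206 205 170 126 129 131 206 213 213 208 126 136 138 146 208 207 211]
 [199 198 175 131 134 134 205 207 203 206 121 135 137 148 214 214 212]
 [204 198 191 130 133 134 150 206 207 160 131 138 139 164 213 209 211]]
[('A', [255.6, 323.5], [198.8, 130.6], 736.5), ('A', [485.9, 16.6], [617.6, 2.1], 40.1), ('A', [425.1, 90.4], [535.3, 32.5], 109.6)]
[('B', [63.5, 166.6], [347.0, 401.7], 31.9), ('B', [413.3, 168.4], [452.5, 10.4], 60.6)]
[('C', [335.6, 167.4], [429.8, 97.6], 51.6)]
```

View pics/w2.png

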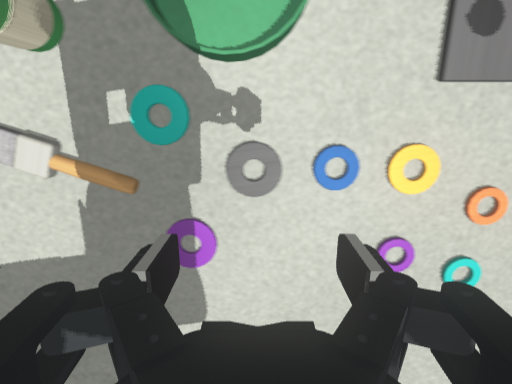

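Wrist view: dark steel ring at (253,168), blue (336,167), brass (413,168), and the purple and turquoise look-alikes well separate. Next I descend on the dark ring.

Call:
drive_tool:
  plan:
    - {"x": 0.02, "y": -0.11, "z": 0.8, "ax": 0, "ay": 0, "az": 0, "hand": 82}
    - {"x": 0.02, "y": -0.11, "z": 1.6, "ax": 0, "ay": 0, "az": 0, "hand": 82}
    - {"x": 0.02, "y": -0.11, "z": 2.4, "ax": 0, "ay": 0, "az": 0, "hand": 82}
    - {"x": 0.02, "y": -0.11, "z": 3.1, "ax": 0, "ay": 0, "az": 0, "hand": 82}
    - {"x": 0.02, "y": -0.11, "z": 3.7, "ax": 0, "ay": 0, "az": 0, "hand": 82}
    - {"x": 0.02, "y": -0.11, "z": 4.0, "ax": 0, "ay": 0, "az": 0, "hand": 82}
    - {"x": 0.02, "y": -0.11, "z": 4.08, "ax": 0, "ay": 0, "az": 0, "hand": 82}
    - {"x": 0.02, "y": -0.11, "z": 4.08, "ax": 0, "ay": 0, "az": 0, "hand": 82}

```text
clock: 10.1
eef_pos: [404.3, 187.5, -2.4]
tcp_rot: [3.141, 0.001, 0.266]
contact_force: [0.5, -0.6, 0.2]
opening: 0.961
grasp_force: 0.0
```

Call:
drive_tool:
  plan:
    - {"x": 0, "y": 0, "z": 0, "ax": 0, "ay": 0, "az": 0, "hand": 60}
    - {"x": 0, "y": 0, "z": 0, "ax": 0, "ay": 0, "az": 0, "hand": 60}
    - {"x": 0, "y": 0, "z": 0, "ax": 0, "ay": 0, "az": 0, "hand": 60}
    - {"x": 0, "y": 0, "z": 0, "ax": 0, "ay": 0, "az": 0, "hand": 60}
    - {"x": 0, "y": 0, "z": 0, "ax": 0, "ay": 0, "az": 0, "hand": 60}
  grip_force: 40

```text
clock: 10.6
eef_pos: [405.3, 187.8, -0.4]
tcp_rot: [-3.141, -0.002, 0.266]
contact_force: [-2.4, -2.2, 13.6]
opening: 0.737
grasp_force: 40.2
```

Call:
drive_tool:
  plan:
    - {"x": 0, "y": 0, "z": -0.3, "ax": 0, "ay": 0, "az": 0, "hand": 60}
    - {"x": 0, "y": 0, "z": -1.0, "ax": 0, "ay": 0, "az": 0, "hand": 60}
    - {"x": 0, "y": 0, "z": -1.8, "ax": 0, "ay": 0, "az": 0, "hand": 60}
    - {"x": 0, "y": 0, "z": -2.6, "ax": 0, "ay": 0, "az": 0, "hand": 60}
    - {"x": 0, "y": 0, "z": -3.4, "ax": 0, "ay": 0, "az": 0, "hand": 60}
    - {"x": 0.2, "y": 0.5, "z": -4.0, "ax": 0, "ay": 0, "az": 0, "hand": 60}
    - {"x": 0.4, "y": 1.2, "z": -4.2, "ax": 0, "ay": 0, "az": 0, "hand": 60}
    - {"x": 0.7, "y": 2.0, "z": -4.2, "ax": 0, "ay": 0, "az": 0, "hand": 60}

```text
clock: 11.4
eef_pos: [465.9, 100.1, 211.3]
tcp_rot: [3.142, -0.006, 0.268]
contact_force: [0.8, 0.6, -1.6]
opening: 0.731
grasp_force: 44.5
```

Call:
drive_tool:
  plan:
    - {"x": 0.4, "y": 0.7, "z": 0, "ax": 0, "ay": 0.5, "az": 0, "hand": 60}
    - {"x": 0.7, "y": 1.4, "z": 0, "ax": 0, "ay": 1.0, "az": 0, "hand": 60}
    - {"x": 1.1, "y": 2.1, "z": 0, "ax": 0, "ay": 1.5, "az": 0, "hand": 60}
    - {"x": 1.3, "y": 2.6, "z": 0.1, "ax": 0, "ay": 2.0, "az": 0, "hand": 60}
    - {"x": 1.48, "y": 3.02, "z": 0.31, "ax": 0, "ay": 2.5, "az": 0, "hand": 60}
    - {"x": 1.48, "y": 3.02, "z": 0.31, "ax": 0, "ay": 2.5, "az": 0, "hand": 60}
    - {"x": 1.48, "y": 3.02, "z": 0.31, "ax": 0, "ay": 2.5, "az": 0, "hand": 60}

```text
clock: 12.1
eef_pos: [575.0, -26.1, 192.8]
tcp_rot: [-3.141, -0.261, 0.265]
contact_force: [-0.1, -0.3, -2.2]
opening: 0.728
grasp_force: 44.6
```

```bash
python3 - <<'E'
from h import *
s=monitor.sense();print(s["eef_pos"],s["tcp_rot"],s["opening"],s["grasp_force"])
im,ci=grab("wrist","pics/w3.png")
print(proj(ci,(606,-17.5,78)),proj(ci,(590.5,-21.7,137.9)),proj(ci,s["eef_pos"]))
print(find(im,ci,'Y',78,60))
a,_=grab("scene");b,_=grab("top")
cv2.imwrite("pics/mix3.png",np.hstack([im,a[100:300,180:380].repeat(2,0)[:384].repeat(2,1)[:,:280]])[:,:,::-1])
E
```

```text
[574.97830123 -26.12144347 192.79088465] [-3.14123636 -0.26101096  0.26478421] 0.7279408094159627 44.55234216526151
[257.69933802 183.51960649] [257.64405756 204.57775628] [257.94762388 240.8530038 ]
[('Y', [257.6, 178.5], [610.4, -16.2], 35.6), ('Y', [257.5, 91.4], [687.0, 4.8], 38.5)]
```

View pics/mix3.png

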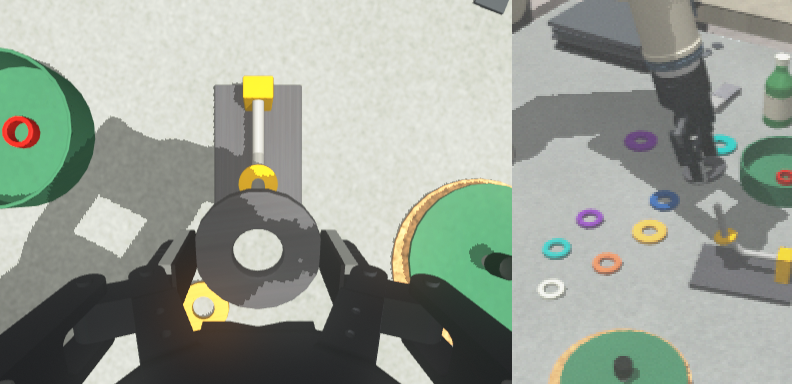

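```bash
cat >> h.py <<'E'
from scipy.spatial.transform import Rotation as Ro
T0=np.array([606,-17.5,78.]); TD=np.array([-.2588*np.cos(PSI),-.2588*np.sin(PSI),.9659])
def toolR(s): return Ro.from_euler("xyz",s["tcp_rot"]).as_matrix()
def along(s,ex=0.,back=4.4):
    "held ring centre in tine frame (x,y,s)"
    R=toolR(s); c=s["eef_pos"]+R@np.array([ex,0,-back]); d=c-T0
    X=np.array([.9659*np.cos(PSI),.9659*np.sin(PSI),.2588]); Y=np.cross(TD,X); return np.round([d@X,d@Y,d@TD],1)
E
python3 - <<'E'
from h import *
s=monitor.sense(); ci=imaging.camera_info("wrist"); R=toolR(s)
for e in (0,-3,-6): print(e,proj(ci,s["eef_pos"]+R@np.array([e,0,-8.4])))
print(along(s)); im=cv2.imread("pics/w3.png"); hs=cv2.cvtColor(im,cv2.COLOR_BGR2HSV)
print(im[196:300:4,258].sum(1)//3)
E
```

```text
0 [257.90393689 248.02003542]
-3 [257.89569458 253.48826166]
-6 [257.88754054 258.89793098]
[ -0.4   0.7 123.7]
[136 137 137 134 138  85  87  86  84 215 216 217 214 222 218 222 222 225
 218  74  80  91  88 135 137 136]
```

Call:
drive_tool:
  plan:
    - {"x": 0.03, "y": 0.01, "z": 0.4, "ax": 0, "ay": 0, "az": 0, "hand": 60}
    - {"x": 0.03, "y": 0.01, "z": 0.8, "ax": 0, "ay": 0, "az": 0, "hand": 60}
    - {"x": 0.03, "y": 0.01, "z": 1.1, "ax": 0, "ay": 0, "az": 0, "hand": 60}
    - {"x": 0.03, "y": 0.01, "z": 1.4, "ax": 0, "ay": 0, "az": 0, "hand": 60}
    - {"x": 0.03, "y": 0.01, "z": 1.7, "ax": 0, "ay": 0, "az": 0, "hand": 60}
    - {"x": 0.03, "y": 0.01, "z": 1.95, "ax": 0, "ay": 0, "az": 0, "hand": 60}
    - {"x": 0.03, "y": 0.01, "z": 2.15, "ax": 0, "ay": 0, "az": 0, "hand": 60}
    - {"x": 0.03, "y": 0.01, "z": 2.2, "ax": 0, "ay": 0, "az": 0, "hand": 60}

```text
clock: 13.05
eef_pos: [604.3, -18.3, 85.1]
tcp_rot: [-3.141, -0.26, 0.266]
contact_force: [-0.0, -0.7, -2.6]
opening: 0.733
grasp_force: 44.5
```

Call:
drive_tool:
  plan:
    - {"x": 0, "y": 0, "z": 0, "ax": 0, "ay": 0, "az": 0, "hand": 60}
    - {"x": 0, "y": 0, "z": 0, "ax": 0, "ay": 0, "az": 0, "hand": 84}
    - {"x": 0, "y": 0, "z": 0, "ax": 0, "ay": 0, "az": 0, "hand": 84}
    - {"x": 0, "y": 0, "z": 0, "ax": 0, "ay": 0, "az": 0, "hand": 84}
    - {"x": 0, "y": 0, "z": 0, "ax": 0, "ay": 0, "az": 0, "hand": 84}
    - {"x": 0, "y": 0, "z": 0, "ax": 0, "ay": 0, "az": 0, "hand": 84}

```text
clock: 13.65
eef_pos: [604.8, -18.5, 86.7]
tcp_rot: [3.141, -0.262, 0.266]
contact_force: [0.2, -0.3, 0.2]
opening: 0.984
grasp_force: 0.0
```

Call:
drive_tool:
  plan:
    - {"x": 0, "y": 0, "z": -0.4, "ax": 0, "ay": 0, "az": 0, "hand": 84}
    - {"x": 0, "y": 0, "z": -1.0, "ax": 0, "ay": 0, "az": 0, "hand": 84}
    - {"x": 0, "y": 0, "z": -1.8, "ax": 0, "ay": 0, "az": 0, "hand": 84}
    - {"x": 0, "y": 0, "z": -2.6, "ax": 0, "ay": 0, "az": 0, "hand": 78}
    - {"x": 0, "y": 0, "z": -2.6, "ax": 0, "ay": 0, "az": 0, "hand": 78}

```text
clock: 14.15
eef_pos: [574.3, -27.8, 217.5]
tcp_rot: [3.138, -0.269, 0.267]
contact_force: [0.4, -0.1, 0.3]
opening: 0.917
grasp_force: 0.0
```

```bash
python3 - <<'E'
from h import *
s=monitor.sense();print(s["eef_pos"],s["tcp_rot"])
w,ci=grab("wrist"); a,ca=grab("scene"); t,ct=grab("top","pics/t2.png")
u,v=proj(ca,T0).astype(int); c=cv2.resize(a[v-50:v+40,u-50:u+50],(400,360),interpolation=cv2.INTER_CUBIC)
cv2.imwrite("pics/mix4.png",np.hstack([w[:360,:400],c])[:,:,::-1])
for k in "BCDE": print(circ(t,ct,k,8,(430,-20),230),circ(w,ci,k,8,(430,-20),230))
E
```

```text
[574.2534561  -27.83353037 217.52404836] [ 3.13844027 -0.2694865   0.2666576 ]
[] [('B', [204.7, 299.4], [453.4, 6.5], 60.6), ('B', [263.6, 188.6], [604.8, -27.7], 27.0), ('B', [248.6, 188.4], [600.1, -9.7], 27.4)]
[('C', [223.0, 202.2], [429.7, 94.7], 49.3)] []
[('D', [288.8, 201.6], [433.8, -95.6], 46.0)] [('D', [278.1, 320.1], [452.7, -87.8], 30.1)]
[('E', [294.8, 185.8], [480.1, -112.9], 466.8)] [('E', [96.8, 367.0], [338.0, 112.9], 60.9), ('E', [339.1, 312.0], [482.1, -158.0], 20.1), ('E', [204.1, 298.8], [454.0, 7.4], 22.7), ('E', [112.2, 224.5], [512.5, 141.1], 89.8)]
```

View pics/mix4.png

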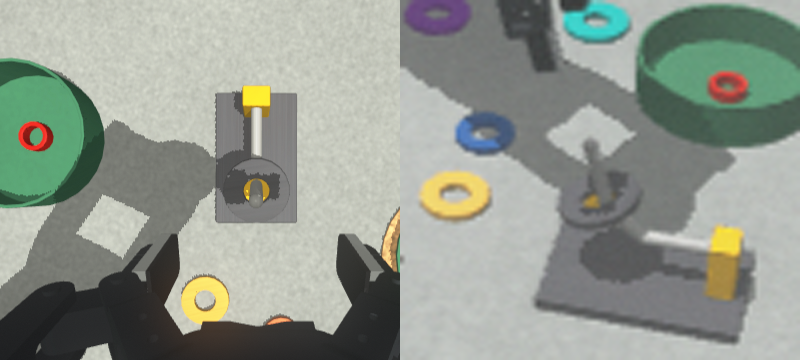

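```bash
cat >> h.py <<'E'
RV=Ro.from_euler("xyz",[np.pi,0,PSI]).as_matrix(); RT=RV@Ro.from_rotvec([0,np.radians(15),0]).as_matrix()
def to(goal,tilted=False,p=None):
    "shift to goal in tool axes, units of 50 mm"
    p=monitor.sense()["eef_pos"] if p is None else p
    return np.round((RT if tilted else RV).T@(np.array(goal,float)-p)/50,2)
def tine(sv): return T0+TD*sv
E
python3 - <<'E'
from h import *
print(to((500,-8,215),True),to((452.5,8,130),True))
print(to(tine(120),False,np.array([452.5,8,2])), tine(120))
E
```

```text
[-1.23 -0.75 -0.4 ] [-2.47 -1.31  1.03]
[ 2.21  1.3  -3.84] [576.03623613 -25.66382207 193.908     ]
```

Call:
drive_tool:
  plan:
    - {"x": -0.5, "y": -0.3, "z": -0.16, "ax": 0, "ay": -0.6, "az": 0, "hand": 76}
    - {"x": -1.0, "y": -0.6, "z": -0.32, "ax": 0, "ay": -1.2, "az": 0, "hand": 76}
    - {"x": -1.5, "y": -0.85, "z": -0.2, "ax": 0, "ay": -1.8, "az": 0, "hand": 76}
    - {"x": -1.9, "y": -1.1, "z": 0.2, "ax": 0, "ay": -2.4, "az": 0, "hand": 76}
    - {"x": -2.25, "y": -1.25, "z": 0.7, "ax": 0, "ay": -2.5, "az": 0, "hand": 76}
    - {"x": -2.47, "y": -1.31, "z": 1.03, "ax": 0, "ay": -2.5, "az": 0, "hand": 76}
    - {"x": -2.47, "y": -1.31, "z": 1.03, "ax": 0, "ay": -2.5, "az": 0, "hand": 76}
    - {"x": -2.47, "y": -1.31, "z": 1.03, "ax": 0, "ay": -2.5, "az": 0, "hand": 76}

```text
clock: 15.1
eef_pos: [452.4, 8.1, 129.6]
tcp_rot: [-3.141, 0.002, 0.266]
contact_force: [-0.1, -0.3, 0.1]
opening: 0.891
grasp_force: 0.0
```

```bash
python3 - <<'E'
from h import *
s=monitor.sense();print(s["eef_pos"],s["tcp_rot"])
w,ci=grab("wrist")
for k in "BC": print(circ(w,ci,k,8,(450,0),230))
print(to((452.5,8,1)))
E
```

```text
[452.43859781   8.08788374 129.59793621] [-3.14103597e+00  1.98383446e-03  2.66448849e-01]
[('B', [259.3, 183.5], [453.6, 7.0], 59.5), ('B', [508.4, 158.6], [535.2, -203.2], 34.5), ('B', [370.7, 4.2], [617.5, -39.0], 26.0)]
[('C', [161.9, 182.0], [431.2, 93.9], 53.2)]
[-0.02 -0.    2.59]
```

Call:
drive_tool:
  plan:
    - {"x": 0.02, "y": 0.01, "z": 0.7, "ax": 0, "ay": 0, "az": 0, "hand": 76}
    - {"x": 0.02, "y": 0.01, "z": 1.4, "ax": 0, "ay": 0, "az": 0, "hand": 76}
    - {"x": 0.02, "y": 0.01, "z": 2.0, "ax": 0, "ay": 0, "az": 0, "hand": 76}
    - {"x": 0.02, "y": 0.01, "z": 2.4, "ax": 0, "ay": 0, "az": 0, "hand": 76}
    - {"x": 0.02, "y": 0.01, "z": 2.57, "ax": 0, "ay": 0, "az": 0, "hand": 76}
    - {"x": 0.02, "y": 0.01, "z": 2.57, "ax": 0, "ay": 0, "az": 0, "hand": 76}
    - {"x": 0.02, "y": 0.01, "z": 2.57, "ax": 0, "ay": 0, "az": 0, "hand": 76}

```text
clock: 15.85
eef_pos: [454.9, 7.7, 2.7]
tcp_rot: [3.141, -0.002, 0.266]
contact_force: [0.4, 0.5, 0.8]
opening: 0.887
grasp_force: 0.0
```

Call:
drive_tool:
  plan:
    - {"x": 0, "y": 0, "z": 0, "ax": 0, "ay": 0, "az": 0, "hand": 54}
    - {"x": 0, "y": 0, "z": 0, "ax": 0, "ay": 0, "az": 0, "hand": 54}
    - {"x": 0, "y": 0, "z": 0, "ax": 0, "ay": 0, "az": 0, "hand": 54}
    - {"x": 0, "y": 0, "z": 0, "ax": 0, "ay": 0, "az": 0, "hand": 54}
    - {"x": 0, "y": 0, "z": 0, "ax": 0, "ay": 0, "az": 0, "hand": 54}
  grip_force: 40

```text
clock: 16.35
eef_pos: [455.3, 7.7, 4.0]
tcp_rot: [3.141, -0.003, 0.266]
contact_force: [-3.3, -2.0, 23.6]
opening: 0.629
grasp_force: 11.7
```

Call:
drive_tool:
  plan:
    - {"x": 0, "y": 0, "z": -0.3, "ax": 0, "ay": 0, "az": 0, "hand": 54}
    - {"x": 0, "y": 0, "z": -1.0, "ax": 0, "ay": 0, "az": 0, "hand": 54}
    - {"x": 0, "y": 0, "z": -1.8, "ax": 0, "ay": 0, "az": 0, "hand": 54}
    - {"x": 0, "y": 0, "z": -2.6, "ax": 0, "ay": 0, "az": 0, "hand": 54}
    - {"x": 0, "y": 0, "z": -3.4, "ax": 0, "ay": 0, "az": 0, "hand": 54}
    - {"x": 0.3, "y": 0.2, "z": -3.86, "ax": 0, "ay": 0.4, "az": 0, "hand": 54}
    - {"x": 0.8, "y": 0.5, "z": -3.86, "ax": 0, "ay": 1.0, "az": 0, "hand": 54}
    - {"x": 1.3, "y": 0.8, "z": -3.86, "ax": 0, "ay": 1.5, "az": 0, "hand": 54}

```text
clock: 17.15
eef_pos: [529.2, -14.3, 196.7]
tcp_rot: [3.14, -0.164, 0.267]
contact_force: [0.1, 0.5, -1.6]
opening: 0.634
grasp_force: 0.0
```

```bash
python3 - <<'E'
from h import *
s=monitor.sense();print(s["eef_pos"],s["tcp_rot"],s["opening"],s["grasp_force"])
print(RV.T@toolR(s)); R=RV@Ro.from_rotvec([0,np.radians(9),0]).as_matrix(); print(R.T@(tine(120)-s["eef_pos"])/50)
E
```

```text
[529.2486167  -14.33658826 196.69714492] [ 3.13979686 -0.16418442  0.26684552] 0.634355712755296 0.0
[[ 9.86551635e-01  5.51996538e-04  1.63448971e-01]
 [-8.34145979e-04  9.99998278e-01  1.65759680e-03]
 [-1.63447775e-01 -1.77164514e-03  9.86550397e-01]]
[0.82418066 0.46456231 0.18701563]
```

```bash
python3 - <<'E'
from h import *
s=monitor.sense(); R=RV@Ro.from_rotvec([0,np.radians(9),0]).as_matrix(); print(R.T@(np.array((453,7.5,130))-s["eef_pos"])/50)
E
```

```text
[-1.54850716 -0.82224788  1.10531122]
```

Call:
drive_tool:
  plan:
    - {"x": -0.5, "y": -0.3, "z": 0.0, "ax": 0, "ay": -0.6, "az": 0, "hand": 76}
    - {"x": -1.0, "y": -0.6, "z": 0.3, "ax": 0, "ay": -1.2, "az": 0, "hand": 76}
    - {"x": -1.4, "y": -0.8, "z": 0.8, "ax": 0, "ay": -1.5, "az": 0, "hand": 76}
    - {"x": -1.55, "y": -0.82, "z": 1.1, "ax": 0, "ay": -1.5, "az": 0, "hand": 76}
    - {"x": -1.55, "y": -0.82, "z": 1.1, "ax": 0, "ay": -1.5, "az": 0, "hand": 76}
    - {"x": -1.55, "y": -0.82, "z": 1.1, "ax": 0, "ay": -1.5, "az": 0, "hand": 76}
    - {"x": -1.55, "y": -0.82, "z": 1.1, "ax": 0, "ay": -1.5, "az": 0, "hand": 76}

```text
clock: 17.85
eef_pos: [452.2, 7.8, 129.4]
tcp_rot: [3.141, -0.003, 0.266]
contact_force: [0.2, 0.5, -0.4]
opening: 0.89
grasp_force: 0.0
```

```bash
python3 - <<'E'
from h import *
s=monitor.sense();print(s["eef_pos"],s["tcp_rot"])
w,ci=grab("wrist")
b=circ(w,ci,'B',8,(450,0),130);print(b)
print(to((*b[0][2],-3)))
E
```

```text
[452.19229685   7.76413801 129.37514526] [ 3.14104766e+00 -2.61825284e-03  2.65793987e-01]
[('B', [258.7, 183.9], [453.4, 7.1], 59.8)]
[0.02 0.02 2.65]
```

Call:
drive_tool:
  plan:
    - {"x": 0.02, "y": 0.02, "z": 0.7, "ax": 0, "ay": 0, "az": 0, "hand": 76}
    - {"x": 0.02, "y": 0.02, "z": 1.4, "ax": 0, "ay": 0, "az": 0, "hand": 76}
    - {"x": 0.02, "y": 0.02, "z": 2.0, "ax": 0, "ay": 0, "az": 0, "hand": 76}
    - {"x": 0.02, "y": 0.02, "z": 2.4, "ax": 0, "ay": 0, "az": 0, "hand": 76}
    - {"x": 0.02, "y": 0.02, "z": 2.6, "ax": 0, "ay": 0, "az": 0, "hand": 76}
    - {"x": 0.02, "y": 0.02, "z": 2.67, "ax": 0, "ay": 0, "az": 0, "hand": 76}
    - {"x": 0.02, "y": 0.02, "z": 2.67, "ax": 0, "ay": 0, "az": 0, "hand": 76}
    - {"x": 0.02, "y": 0.02, "z": 2.67, "ax": 0, "ay": 0, "az": 0, "hand": 76}

```text
clock: 18.7
eef_pos: [452.9, 7.3, -4.2]
tcp_rot: [3.141, -0.002, 0.266]
contact_force: [0.2, 0.6, -0.6]
opening: 0.89
grasp_force: 0.0
```

Call:
drive_tool:
  plan:
    - {"x": 0, "y": 0, "z": 0, "ax": 0, "ay": 0, "az": 0, "hand": 50}
    - {"x": 0, "y": 0, "z": 0, "ax": 0, "ay": 0, "az": 0, "hand": 50}
    - {"x": 0, "y": 0, "z": 0, "ax": 0, "ay": 0, "az": 0, "hand": 50}
    - {"x": 0, "y": 0, "z": 0, "ax": 0, "ay": 0, "az": 0, "hand": 50}
    - {"x": 0, "y": 0, "z": 0, "ax": 0, "ay": 0, "az": 0, "hand": 50}
  grip_force: 40

```text
clock: 19.2
eef_pos: [452.8, 7.3, -3.8]
tcp_rot: [3.141, -0.002, 0.266]
contact_force: [-2.2, 0.1, 15.4]
opening: 0.675
grasp_force: 39.3
```

Call:
drive_tool:
  plan:
    - {"x": 0, "y": 0, "z": -0.3, "ax": 0, "ay": 0, "az": 0, "hand": 50}
    - {"x": 0, "y": 0, "z": -1.0, "ax": 0, "ay": 0, "az": 0, "hand": 50}
    - {"x": 0, "y": 0, "z": -1.8, "ax": 0, "ay": 0, "az": 0, "hand": 50}
    - {"x": 0, "y": 0, "z": -2.6, "ax": 0, "ay": 0, "az": 0, "hand": 50}
    - {"x": 0, "y": 0, "z": -3.4, "ax": 0, "ay": 0, "az": 0, "hand": 50}
    - {"x": 0.3, "y": 0.2, "z": -3.96, "ax": 0, "ay": 0, "az": 0, "hand": 50}
    - {"x": 0.8, "y": 0.5, "z": -3.96, "ax": 0, "ay": 0, "az": 0, "hand": 50}
    - {"x": 1.3, "y": 0.8, "z": -3.96, "ax": 0, "ay": 0, "az": 0, "hand": 50}

```text
clock: 20.0
eef_pos: [526.5, -14.4, 195.0]
tcp_rot: [3.141, -0.004, 0.266]
contact_force: [0.1, 0.5, -1.3]
opening: 0.67
grasp_force: 43.8
```

Call:
drive_tool:
  plan:
    - {"x": 0.3, "y": 0.2, "z": 0, "ax": 0, "ay": 0.6, "az": 0, "hand": 50}
    - {"x": 0.6, "y": 0.35, "z": 0, "ax": 0, "ay": 1.2, "az": 0, "hand": 50}
    - {"x": 0.9, "y": 0.48, "z": 0, "ax": 0, "ay": 1.9, "az": 0, "hand": 50}
    - {"x": 0.9, "y": 0.48, "z": 0, "ax": 0, "ay": 2.5, "az": 0, "hand": 50}
    - {"x": 0.9, "y": 0.48, "z": 0, "ax": 0, "ay": 2.5, "az": 0, "hand": 50}
    - {"x": 0.9, "y": 0.48, "z": 0, "ax": 0, "ay": 2.5, "az": 0, "hand": 50}

```text
clock: 20.6
eef_pos: [574.4, -25.6, 193.2]
tcp_rot: [-3.142, -0.26, 0.266]
contact_force: [0.2, 0.2, -1.7]
opening: 0.667
grasp_force: 43.8
```

```bash
cat >> h.py <<'E'
def held(back,key):
    s=monitor.sense(); w,ci=grab("wrist","pics/held.png"); R=toolR(s); c=s["eef_pos"]+R@np.array([0,0,-back-4])
    print("open",s["opening"],s["grasp_force"],"tine xys",along(s,0,back),"expect",proj(ci,c),"px/mm",proj(ci,c+R@[1,0,0])-proj(ci,c))
    print([(o[1]) for o in find(w,ci,key,150,300)])
E
python3 -c "
from h import *
held(7.8,'B')"
```

```text
open 0.6674275632222219 43.76459436491132 tine xys [ -1.7   0.5 127.5] expect [257.94419326 251.20342813] px/mm [ 0.00287184 -1.87202752]
[[257.5, 245.1], [258.6, 90.8]]
```

Call:
drive_tool:
  plan:
    - {"x": 0.02, "y": 0.01, "z": 0.4, "ax": 0, "ay": 0, "az": 0, "hand": 50}
    - {"x": 0.02, "y": 0.01, "z": 0.8, "ax": 0, "ay": 0, "az": 0, "hand": 50}
    - {"x": 0.02, "y": 0.01, "z": 1.1, "ax": 0, "ay": 0, "az": 0, "hand": 50}
    - {"x": 0.02, "y": 0.01, "z": 1.4, "ax": 0, "ay": 0, "az": 0, "hand": 50}
    - {"x": 0.02, "y": 0.01, "z": 1.7, "ax": 0, "ay": 0, "az": 0, "hand": 50}
    - {"x": 0.02, "y": 0.01, "z": 1.95, "ax": 0, "ay": 0, "az": 0, "hand": 50}
    - {"x": 0.02, "y": 0.01, "z": 2.12, "ax": 0, "ay": 0, "az": 0, "hand": 50}
    - {"x": 0.02, "y": 0.01, "z": 2.12, "ax": 0, "ay": 0, "az": 0, "hand": 50}

```text
clock: 21.45
eef_pos: [602.0, -18.4, 89.4]
tcp_rot: [-3.141, -0.26, 0.266]
contact_force: [-0.7, 0.1, -0.9]
opening: 0.672
grasp_force: 43.7
```

Call:
drive_tool:
  plan:
    - {"x": 0, "y": 0, "z": 0, "ax": 0, "ay": 0, "az": 0, "hand": 50}
    - {"x": 0, "y": 0, "z": 0, "ax": 0, "ay": 0, "az": 0, "hand": 80}
    - {"x": 0, "y": 0, "z": 0, "ax": 0, "ay": 0, "az": 0, "hand": 80}
    - {"x": 0, "y": 0, "z": 0, "ax": 0, "ay": 0, "az": 0, "hand": 80}
    - {"x": 0, "y": 0, "z": 0, "ax": 0, "ay": 0, "az": 0, "hand": 80}
    - {"x": 0, "y": 0, "z": 0, "ax": 0, "ay": 0, "az": 0, "hand": 80}

```text
clock: 22.05
eef_pos: [602.5, -18.6, 90.9]
tcp_rot: [3.141, -0.262, 0.266]
contact_force: [0.4, 0.4, -0.3]
opening: 0.935
grasp_force: 0.0
```

Call:
drive_tool:
  plan:
    - {"x": 0, "y": 0, "z": -0.4, "ax": 0, "ay": 0, "az": 0, "hand": 80}
    - {"x": 0, "y": 0, "z": -1.0, "ax": 0, "ay": 0, "az": 0, "hand": 80}
    - {"x": 0, "y": 0, "z": -1.8, "ax": 0, "ay": 0, "az": 0, "hand": 80}
    - {"x": 0, "y": 0, "z": -2.5, "ax": 0, "ay": 0, "az": 0, "hand": 72}
    - {"x": 0, "y": 0, "z": -2.5, "ax": 0, "ay": 0, "az": 0, "hand": 72}

```text
clock: 22.55
eef_pos: [573.1, -27.5, 216.5]
tcp_rot: [3.139, -0.269, 0.267]
contact_force: [1.1, 0.1, 0.9]
opening: 0.842
grasp_force: 0.0
```

```bash
cat >> h.py <<'E'
def hookpic(name):
    w,ci=grab("wrist"); a,ca=grab("scene"); t,ct=grab("top")
    u,v=proj(ca,T0).astype(int); c=cv2.resize(a[v-50:v+40,u-50:u+50],(400,360),interpolation=cv2.INTER_CUBIC)
    cv2.imwrite(name,np.hstack([w[:360,100:400],c])[:,:,::-1])
    for k in "BCDE": print("top",circ(t,ct,k,8,(430,-20),230),"scene",circ(a,ca,k,8,(430,-20),230))
    return w,ci
E
python3 - <<'E'
from h import *
s=monitor.sense();print(s["eef_pos"])
hookpic("pics/h2.png"); print(to((429,96.5,130),True),"next",to(tine(120),False,np.array([429,96.5,-3])))
E
```

```text
[573.14285582 -27.51486957 216.4953133 ]
top [] scene [('B', [284.2, 214.3], [558.9, 69.4], 77.5)]
top [('C', [223.0, 202.2], [429.7, 94.7], 49.3)] scene []
top [('D', [288.8, 201.6], [433.8, -95.6], 46.0)] scene [('D', [227.2, 231.0], [437.1, -98.3], 45.1)]
top [('E', [294.4, 186.6], [477.9, -111.8], 470.3)] scene [('E', [198.8, 243.6], [392.5, -191.1], 43.7)]
[-2.44 -3.13  1.03] next [ 2.2   3.13 -3.94]
```

View pics/h2.png

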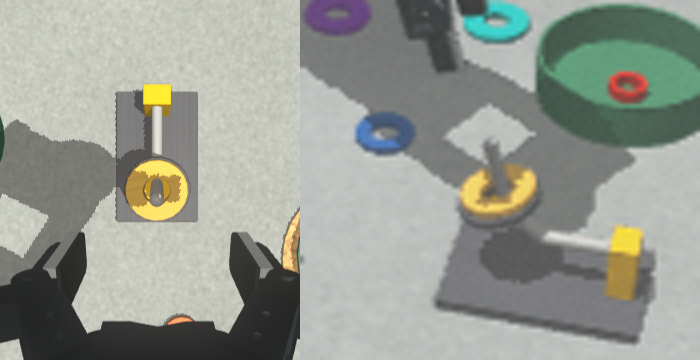

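The brass ring sits flush on the dark ring around the bar (157,188). Next is the blue one.

Call:
drive_tool:
  plan:
    - {"x": -0.4, "y": -0.5, "z": -0.2, "ax": 0, "ay": -0.5, "az": 0, "hand": 70}
    - {"x": -0.8, "y": -1.1, "z": -0.3, "ax": 0, "ay": -1.0, "az": 0, "hand": 70}
    - {"x": -1.2, "y": -1.7, "z": -0.2, "ax": 0, "ay": -1.6, "az": 0, "hand": 70}
    - {"x": -1.7, "y": -2.3, "z": 0.1, "ax": 0, "ay": -2.2, "az": 0, "hand": 70}
    - {"x": -2.1, "y": -2.8, "z": 0.5, "ax": 0, "ay": -2.5, "az": 0, "hand": 70}
    - {"x": -2.43, "y": -3.11, "z": 1.03, "ax": 0, "ay": -2.5, "az": 0, "hand": 70}
    - {"x": -2.43, "y": -3.11, "z": 1.03, "ax": 0, "ay": -2.5, "az": 0, "hand": 70}
    - {"x": -2.43, "y": -3.11, "z": 1.03, "ax": 0, "ay": -2.5, "az": 0, "hand": 70}

```text
clock: 23.5
eef_pos: [429.4, 95.6, 129.4]
tcp_rot: [-3.142, 0.003, 0.267]
contact_force: [0.4, -0.1, -0.6]
opening: 0.82
grasp_force: 0.0
```

```bash
cat > look.py <<'E'
from h import *; import sys
k,x,y,z=sys.argv[1],*map(float,sys.argv[2:5])
s=monitor.sense();print(s["eef_pos"],s["tcp_rot"])
w,ci=grab("wrist","pics/look.png"); b=circ(w,ci,k,8,(x,y),70);print(b)
q=min(b,key=lambda o:np.hypot(o[2][0]-x,o[2][1]-y))[2]
print("to grasp",to((*q,z)),"then to tine120",to(tine(120),False,np.array([*q,z])))
E
python3 look.py C 430 95 -2.5
```

```text
[429.40485892  95.59621874 129.39156636] [-3.14156942e+00  2.65677493e-03  2.67472363e-01]
[('C', [259.0, 182.9], [430.9, 94.9], 52.3)]
to grasp [0.   0.01 2.66] then to tine120 [ 2.17  3.09 -3.93]
```

Call:
drive_tool:
  plan:
    - {"x": 0.01, "y": 0.01, "z": 0.7, "ax": 0, "ay": 0, "az": 0, "hand": 70}
    - {"x": 0.01, "y": 0.01, "z": 1.4, "ax": 0, "ay": 0, "az": 0, "hand": 70}
    - {"x": 0.01, "y": 0.01, "z": 2.0, "ax": 0, "ay": 0, "az": 0, "hand": 70}
    - {"x": 0.01, "y": 0.01, "z": 2.4, "ax": 0, "ay": 0, "az": 0, "hand": 70}
    - {"x": 0.01, "y": 0.01, "z": 2.6, "ax": 0, "ay": 0, "az": 0, "hand": 70}
    - {"x": 0.01, "y": 0.01, "z": 2.65, "ax": 0, "ay": 0, "az": 0, "hand": 70}
    - {"x": 0.01, "y": 0.01, "z": 2.65, "ax": 0, "ay": 0, "az": 0, "hand": 70}
    - {"x": 0.01, "y": 0.01, "z": 2.65, "ax": 0, "ay": 0, "az": 0, "hand": 70}

```text
clock: 24.35
eef_pos: [431.6, 95.3, -1.2]
tcp_rot: [3.141, -0.002, 0.266]
contact_force: [0.6, -0.1, -0.1]
opening: 0.821
grasp_force: 0.0
```

Call:
drive_tool:
  plan:
    - {"x": 0, "y": 0, "z": 0, "ax": 0, "ay": 0, "az": 0, "hand": 44}
    - {"x": 0, "y": 0, "z": 0, "ax": 0, "ay": 0, "az": 0, "hand": 44}
    - {"x": 0, "y": 0, "z": 0, "ax": 0, "ay": 0, "az": 0, "hand": 44}
    - {"x": 0, "y": 0, "z": 0, "ax": 0, "ay": 0, "az": 0, "hand": 44}
    - {"x": 0, "y": 0, "z": 0, "ax": 0, "ay": 0, "az": 0, "hand": 44}
  grip_force: 40

```text
clock: 24.85
eef_pos: [431.3, 95.4, -1.1]
tcp_rot: [3.141, -0.002, 0.266]
contact_force: [-2.1, -1.0, 12.0]
opening: 0.598
grasp_force: 39.2
```

Call:
drive_tool:
  plan:
    - {"x": 0, "y": 0, "z": -0.3, "ax": 0, "ay": 0, "az": 0, "hand": 44}
    - {"x": 0, "y": 0, "z": -1.0, "ax": 0, "ay": 0, "az": 0, "hand": 44}
    - {"x": 0, "y": 0, "z": -1.8, "ax": 0, "ay": 0, "az": 0, "hand": 44}
    - {"x": 0, "y": 0, "z": -2.6, "ax": 0, "ay": 0, "az": 0, "hand": 44}
    - {"x": 0, "y": 0, "z": -3.4, "ax": 0, "ay": 0, "az": 0, "hand": 44}
    - {"x": 0.3, "y": 0.4, "z": -3.95, "ax": 0, "ay": 0, "az": 0, "hand": 44}
    - {"x": 0.7, "y": 1.1, "z": -3.95, "ax": 0, "ay": 0, "az": 0, "hand": 44}
    - {"x": 1.2, "y": 1.8, "z": -3.95, "ax": 0, "ay": 0, "az": 0, "hand": 44}

```text
clock: 25.65
eef_pos: [513.2, 23.7, 197.4]
tcp_rot: [3.141, -0.003, 0.268]
contact_force: [0.3, 0.1, -0.1]
opening: 0.597
grasp_force: 42.6
```

Call:
drive_tool:
  plan:
    - {"x": 0.4, "y": 0.5, "z": 0, "ax": 0, "ay": 0.6, "az": 0, "hand": 44}
    - {"x": 0.7, "y": 1.0, "z": 0, "ax": 0, "ay": 1.2, "az": 0, "hand": 44}
    - {"x": 0.98, "y": 1.29, "z": 0, "ax": 0, "ay": 1.9, "az": 0, "hand": 44}
    - {"x": 0.98, "y": 1.29, "z": 0, "ax": 0, "ay": 2.5, "az": 0, "hand": 44}
    - {"x": 0.98, "y": 1.29, "z": 0, "ax": 0, "ay": 2.5, "az": 0, "hand": 44}
    - {"x": 0.98, "y": 1.29, "z": 0, "ax": 0, "ay": 2.5, "az": 0, "hand": 44}

```text
clock: 26.25
eef_pos: [575.9, -25.1, 195.6]
tcp_rot: [-3.142, -0.26, 0.266]
contact_force: [-0.3, -1.3, -0.8]
opening: 0.594
grasp_force: 42.6
```

```bash
python3 -c "
from h import *
held(6.5,'C')"
```

```text
open 0.5944245276607674 42.635343457222916 tine xys [  0.4   0.6 128.1] expect [257.91683959 250.02143567] px/mm [ 0.00286458 -1.85770836]
[[255.2, 253.0], [275.2, 214.0]]
```

Call:
drive_tool:
  plan:
    - {"x": 0.02, "y": 0.01, "z": 0.4, "ax": 0, "ay": 0, "az": 0, "hand": 44}
    - {"x": 0.02, "y": 0.01, "z": 0.8, "ax": 0, "ay": 0, "az": 0, "hand": 44}
    - {"x": 0.02, "y": 0.01, "z": 1.1, "ax": 0, "ay": 0, "az": 0, "hand": 44}
    - {"x": 0.02, "y": 0.01, "z": 1.4, "ax": 0, "ay": 0, "az": 0, "hand": 44}
    - {"x": 0.02, "y": 0.01, "z": 1.65, "ax": 0, "ay": 0, "az": 0, "hand": 44}
    - {"x": 0.02, "y": 0.01, "z": 1.85, "ax": 0, "ay": 0, "az": 0, "hand": 44}
    - {"x": 0.02, "y": 0.01, "z": 1.95, "ax": 0, "ay": 0, "az": 0, "hand": 44}
    - {"x": 0.02, "y": 0.01, "z": 1.95, "ax": 0, "ay": 0, "az": 0, "hand": 44}

```text
clock: 27.1
eef_pos: [601.6, -18.7, 100.7]
tcp_rot: [-3.141, -0.261, 0.266]
contact_force: [0.0, -0.2, -0.8]
opening: 0.597
grasp_force: 42.6
```

Call:
drive_tool:
  plan:
    - {"x": 0, "y": 0, "z": 0, "ax": 0, "ay": 0, "az": 0, "hand": 44}
    - {"x": 0, "y": 0, "z": 0, "ax": 0, "ay": 0, "az": 0, "hand": 74}
    - {"x": 0, "y": 0, "z": 0, "ax": 0, "ay": 0, "az": 0, "hand": 74}
    - {"x": 0, "y": 0, "z": 0, "ax": 0, "ay": 0, "az": 0, "hand": 74}
    - {"x": 0, "y": 0, "z": 0, "ax": 0, "ay": 0, "az": 0, "hand": 74}
    - {"x": 0, "y": 0, "z": 0, "ax": 0, "ay": 0, "az": 0, "hand": 74}

```text
clock: 27.7
eef_pos: [601.8, -18.7, 101.5]
tcp_rot: [3.141, -0.262, 0.266]
contact_force: [-0.3, 0.1, -0.3]
opening: 0.869
grasp_force: 0.0
```

Call:
drive_tool:
  plan:
    - {"x": 0, "y": 0, "z": -0.4, "ax": 0, "ay": 0, "az": 0, "hand": 74}
    - {"x": 0, "y": 0, "z": -1.0, "ax": 0, "ay": 0, "az": 0, "hand": 74}
    - {"x": 0, "y": 0, "z": -1.8, "ax": 0, "ay": 0, "az": 0, "hand": 74}
    - {"x": 0, "y": 0, "z": -2.4, "ax": 0, "ay": 0, "az": 0, "hand": 68}
    - {"x": 0, "y": 0, "z": -2.4, "ax": 0, "ay": 0, "az": 0, "hand": 68}

```text
clock: 28.2
eef_pos: [573.5, -27.3, 221.8]
tcp_rot: [3.139, -0.268, 0.267]
contact_force: [-0.4, -0.8, -0.1]
opening: 0.797
grasp_force: 0.0
```

```bash
python3 - <<'E'
from h import *
s=monitor.sense();print(s["eef_pos"])
hookpic("pics/h3.png"); print(to((434.5,-96,130),True))
E
```

```text
[573.52768379 -27.32322602 221.77019775]
top [] scene []
top [] scene []
top [('D', [288.8, 201.6], [433.8, -95.5], 46.4)] scene [('D', [227.2, 231.0], [437.1, -98.3], 45.1)]
top [('E', [294.7, 186.5], [478.2, -112.7], 475.5)] scene [('E', [198.8, 243.5], [392.5, -191.0], 45.3)]
[-3.35  0.61  0.9 ]
```

View pics/h3.png

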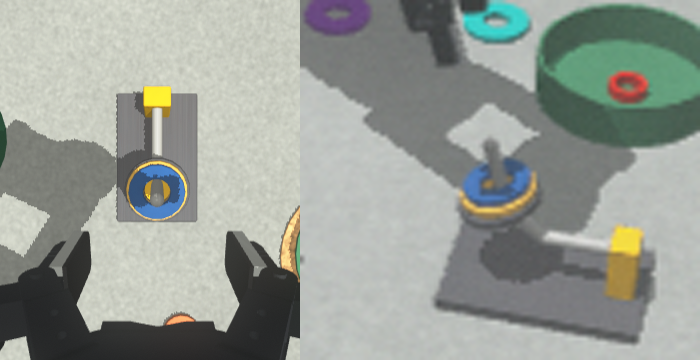

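Blue is seated on brass around the bar (157,188). Next is copper.

Call:
drive_tool:
  plan:
    - {"x": -0.5, "y": 0.1, "z": -0.2, "ax": 0, "ay": -0.5, "az": 0, "hand": 64}
    - {"x": -1.1, "y": 0.2, "z": -0.3, "ax": 0, "ay": -1.0, "az": 0, "hand": 64}
    - {"x": -1.7, "y": 0.3, "z": -0.3, "ax": 0, "ay": -1.6, "az": 0, "hand": 64}
    - {"x": -2.3, "y": 0.4, "z": 0.0, "ax": 0, "ay": -2.2, "az": 0, "hand": 64}
    - {"x": -2.9, "y": 0.5, "z": 0.4, "ax": 0, "ay": -2.5, "az": 0, "hand": 64}
    - {"x": -3.35, "y": 0.61, "z": 0.9, "ax": 0, "ay": -2.5, "az": 0, "hand": 64}
    - {"x": -3.35, "y": 0.61, "z": 0.9, "ax": 0, "ay": -2.5, "az": 0, "hand": 64}
    - {"x": -3.35, "y": 0.61, "z": 0.9, "ax": 0, "ay": -2.5, "az": 0, "hand": 64}

```text
clock: 29.15
eef_pos: [434.8, -95.6, 129.9]
tcp_rot: [-3.14, 0.002, 0.265]
contact_force: [0.3, 0.1, 1.2]
opening: 0.75
grasp_force: 0.0
```

```bash
python3 look.py D 435 -96 -1.5
```

```text
[434.76712939 -95.59368998 129.88110553] [-3.14032939e+00  1.82579360e-03  2.65460740e-01]
[('D', [258.7, 184.2], [435.0, -96.3], 47.0)]
to grasp [-0.02  0.01  2.65] then to tine120 [ 3.09 -0.62 -3.91]
```

Call:
drive_tool:
  plan:
    - {"x": 0, "y": 0.01, "z": 0.7, "ax": 0, "ay": 0, "az": 0, "hand": 64}
    - {"x": 0, "y": 0.01, "z": 1.4, "ax": 0, "ay": 0, "az": 0, "hand": 64}
    - {"x": 0, "y": 0.01, "z": 2.0, "ax": 0, "ay": 0, "az": 0, "hand": 64}
    - {"x": 0, "y": 0.01, "z": 2.4, "ax": 0, "ay": 0, "az": 0, "hand": 64}
    - {"x": 0, "y": 0.01, "z": 2.6, "ax": 0, "ay": 0, "az": 0, "hand": 64}
    - {"x": 0, "y": 0.01, "z": 2.64, "ax": 0, "ay": 0, "az": 0, "hand": 64}
    - {"x": 0, "y": 0.01, "z": 2.64, "ax": 0, "ay": 0, "az": 0, "hand": 64}
    - {"x": 0, "y": 0.01, "z": 2.64, "ax": 0, "ay": 0, "az": 0, "hand": 64}

```text
clock: 30.0
eef_pos: [436.2, -96.4, -0.5]
tcp_rot: [3.141, -0.002, 0.266]
contact_force: [-0.5, 0.4, 0.3]
opening: 0.746
grasp_force: 0.0
```

Call:
drive_tool:
  plan:
    - {"x": 0, "y": 0, "z": 0, "ax": 0, "ay": 0, "az": 0, "hand": 38}
    - {"x": 0, "y": 0, "z": 0, "ax": 0, "ay": 0, "az": 0, "hand": 38}
    - {"x": 0, "y": 0, "z": 0, "ax": 0, "ay": 0, "az": 0, "hand": 38}
    - {"x": 0, "y": 0, "z": 0, "ax": 0, "ay": 0, "az": 0, "hand": 38}
    - {"x": 0, "y": 0, "z": 0, "ax": 0, "ay": 0, "az": 0, "hand": 38}
  grip_force: 40

```text
clock: 30.5
eef_pos: [435.9, -96.4, -0.2]
tcp_rot: [3.141, -0.002, 0.266]
contact_force: [-2.2, 2.0, 16.8]
opening: 0.538
grasp_force: 38.4
```

Call:
drive_tool:
  plan:
    - {"x": 0, "y": 0, "z": -0.3, "ax": 0, "ay": 0, "az": 0, "hand": 38}
    - {"x": 0, "y": 0, "z": -1.0, "ax": 0, "ay": 0, "az": 0, "hand": 38}
    - {"x": 0, "y": 0, "z": -1.8, "ax": 0, "ay": 0, "az": 0, "hand": 38}
    - {"x": 0, "y": 0, "z": -2.6, "ax": 0, "ay": 0, "az": 0, "hand": 38}
    - {"x": 0, "y": 0, "z": -3.4, "ax": 0, "ay": 0, "az": 0, "hand": 38}
    - {"x": 0.4, "y": -0.1, "z": -3.92, "ax": 0, "ay": 0, "az": 0, "hand": 38}
    - {"x": 1.1, "y": -0.2, "z": -3.92, "ax": 0, "ay": 0, "az": 0, "hand": 38}
    - {"x": 1.8, "y": -0.4, "z": -3.92, "ax": 0, "ay": 0, "az": 0, "hand": 38}

```text
clock: 31.3
eef_pos: [518.2, -53.3, 196.6]
tcp_rot: [3.14, -0.004, 0.265]
contact_force: [0.8, -0.4, -1.0]
opening: 0.533
grasp_force: 41.3
```

Call:
drive_tool:
  plan:
    - {"x": 0.6, "y": -0.1, "z": 0, "ax": 0, "ay": 0.6, "az": 0, "hand": 38}
    - {"x": 1.1, "y": -0.18, "z": 0, "ax": 0, "ay": 1.2, "az": 0, "hand": 38}
    - {"x": 1.29, "y": -0.22, "z": 0, "ax": 0, "ay": 1.9, "az": 0, "hand": 38}
    - {"x": 1.29, "y": -0.22, "z": 0, "ax": 0, "ay": 2.5, "az": 0, "hand": 38}
    - {"x": 1.29, "y": -0.22, "z": 0, "ax": 0, "ay": 2.5, "az": 0, "hand": 38}
    - {"x": 1.29, "y": -0.22, "z": 0, "ax": 0, "ay": 2.5, "az": 0, "hand": 38}

```text
clock: 31.9
eef_pos: [575.6, -25.9, 194.9]
tcp_rot: [3.142, -0.261, 0.266]
contact_force: [-0.8, -0.1, -0.9]
opening: 0.528
grasp_force: 41.3
```

```bash
python3 -c "
from h import *
held(5.5,'D')"
```

```text
open 0.5283467635266998 41.325132474303246 tine xys [-2.000e-01 -1.000e-01  1.265e+02] expect [257.95072341 249.06585258] px/mm [ 0.00289991 -1.84743912]
[[257.5, 247.6]]
```

Call:
drive_tool:
  plan:
    - {"x": 0.01, "y": 0, "z": 0.4, "ax": 0, "ay": 0, "az": 0, "hand": 38}
    - {"x": 0.01, "y": 0, "z": 0.8, "ax": 0, "ay": 0, "az": 0, "hand": 38}
    - {"x": 0.01, "y": 0, "z": 1.1, "ax": 0, "ay": 0, "az": 0, "hand": 38}
    - {"x": 0.01, "y": 0, "z": 1.4, "ax": 0, "ay": 0, "az": 0, "hand": 38}
    - {"x": 0.01, "y": 0, "z": 1.6, "ax": 0, "ay": 0, "az": 0, "hand": 38}
    - {"x": 0.01, "y": 0, "z": 1.75, "ax": 0, "ay": 0, "az": 0, "hand": 38}
    - {"x": 0.01, "y": 0, "z": 1.8, "ax": 0, "ay": 0, "az": 0, "hand": 38}
    - {"x": 0.01, "y": 0, "z": 1.8, "ax": 0, "ay": 0, "az": 0, "hand": 38}

```text
clock: 32.75
eef_pos: [599.0, -19.5, 107.5]
tcp_rot: [-3.141, -0.262, 0.266]
contact_force: [0.3, 0.2, -1.4]
opening: 0.536
grasp_force: 41.3
```

Call:
drive_tool:
  plan:
    - {"x": 0, "y": 0, "z": 0, "ax": 0, "ay": 0, "az": 0, "hand": 38}
    - {"x": 0, "y": 0, "z": 0, "ax": 0, "ay": 0, "az": 0, "hand": 68}
    - {"x": 0, "y": 0, "z": 0, "ax": 0, "ay": 0, "az": 0, "hand": 68}
    - {"x": 0, "y": 0, "z": 0, "ax": 0, "ay": 0, "az": 0, "hand": 68}
    - {"x": 0, "y": 0, "z": 0, "ax": 0, "ay": 0, "az": 0, "hand": 68}
    - {"x": 0, "y": 0, "z": 0, "ax": 0, "ay": 0, "az": 0, "hand": 68}

```text
clock: 33.35
eef_pos: [599.0, -19.5, 107.7]
tcp_rot: [3.142, -0.262, 0.266]
contact_force: [-0.1, 1.6, -0.1]
opening: 0.795
grasp_force: 0.0
```

Call:
drive_tool:
  plan:
    - {"x": 0, "y": 0, "z": -0.4, "ax": 0, "ay": 0, "az": 0, "hand": 68}
    - {"x": 0, "y": 0, "z": -1.0, "ax": 0, "ay": 0, "az": 0, "hand": 68}
    - {"x": 0, "y": 0, "z": -1.8, "ax": 0, "ay": 0, "az": 0, "hand": 68}
    - {"x": 0, "y": 0, "z": -2.2, "ax": 0, "ay": 0, "az": 0, "hand": 62}
    - {"x": 0, "y": 0, "z": -2.2, "ax": 0, "ay": 0, "az": 0, "hand": 62}

```text
clock: 33.85
eef_pos: [572.8, -27.3, 217.3]
tcp_rot: [3.14, -0.267, 0.266]
contact_force: [-0.2, 0.5, 0.6]
opening: 0.73
grasp_force: 0.0
```

```bash
python3 - <<'E'
from h import *
s=monitor.sense();print(s["eef_pos"])
w,ci=hookpic("pics/h4.png"); print(to((392.3,-191,130),True))
for k in "BCD": print(k,find(w,ci,k,110,100))
print(proj(ci,tine(32)))
E
```

```text
[572.84516759 -27.3051159  217.28881323]
top [] scene []
top [] scene []
top [] scene []
top [('E', [294.4, 186.3], [478.8, -111.8], 471.7)] scene [('E', [198.8, 243.6], [392.6, -191.2], 44.1)]
[-4.6   2.23  0.49]
B [('B', [426.2, 232.3], [602.2, -175.0], 83.5), ('B', [256.6, 189.7], [598.8, -19.3], 55.2), ('B', [257.1, 97.8], [677.8, 1.9], 34.9)]
C [('C', [256.9, 192.1], [596.8, -20.1], 49.5)]
D [('D', [256.6, 193.3], [595.7, -20.1], 46.1)]
[256.80279238 190.7121198 ]
```

Call:
drive_tool:
  plan:
    - {"x": -0.7, "y": 0.33, "z": -0.2, "ax": 0, "ay": -0.5, "az": 0, "hand": 58}
    - {"x": -1.5, "y": 0.7, "z": -0.35, "ax": 0, "ay": -1.0, "az": 0, "hand": 58}
    - {"x": -2.3, "y": 1.1, "z": -0.4, "ax": 0, "ay": -1.6, "az": 0, "hand": 58}
    - {"x": -3.1, "y": 1.5, "z": -0.3, "ax": 0, "ay": -2.2, "az": 0, "hand": 58}
    - {"x": -3.9, "y": 1.9, "z": 0.0, "ax": 0, "ay": -2.5, "az": 0, "hand": 58}
    - {"x": -4.6, "y": 2.23, "z": 0.49, "ax": 0, "ay": -2.5, "az": 0, "hand": 58}
    - {"x": -4.6, "y": 2.23, "z": 0.49, "ax": 0, "ay": -2.5, "az": 0, "hand": 58}
    - {"x": -4.6, "y": 2.23, "z": 0.49, "ax": 0, "ay": -2.5, "az": 0, "hand": 58}

```text
clock: 34.8
eef_pos: [391.4, -191.1, 129.1]
tcp_rot: [-3.139, 0.003, 0.264]
contact_force: [1.6, 0.2, 0.6]
opening: 0.681
grasp_force: 0.0
```

```bash
python3 look.py E 392 -191 -0.5
```

```text
[ 391.43482651 -191.14474123  129.14538652] [-3.13904200e+00  2.53521088e-03  2.64442181e-01]
[('E', [253.2, 252.3], [323.6, -204.6], 22.4), ('E', [220.3, 242.8], [325.0, -171.0], 16.1), ('E', [204.4, 215.4], [348.7, -149.9], 17.0), ('E', [199.7, 198.7], [363.7, -142.1], 29.2), ('E', [329.9, 188.7], [404.9, -256.3], 21.4), ('E', [314.7, 185.6], [404.0, -241.8], 21.1), ('E', [188.9, 169.2], [388.6, -126.7], 28.9), ('E', [260.6, 183.9], [392.4, -193.2], 118.2), ('E', [273.9, 146.5], [428.6, -195.5], 16.4), ('E', [286.8, 129.9], [445.6, -202.4], 17.2)]
to grasp [-0.02  0.04  2.61] then to tine120 [ 4.42 -2.27 -3.89]
```

```bash
python3 - <<'E'
from h import *
im=cv2.imread("pics/look.png")[:,:,::-1].copy(); ci=imaging.camera_info("wrist"); h=cv2.cvtColor(im,cv2.COLOR_RGB2HSV)
for lo in (225,232,240):
    HSV['E']=((0,0,lo),(180,60,255)); print(lo,circ(im,ci,'E',8,(392,-191),25))
g=cv2.cvtColor(im,cv2.COLOR_RGB2GRAY); print(g[184,200:320:4],h[184,200:320:8,1]); 
cv2.imwrite("pics/w5.png",cv2.resize(im[100:300,150:370,::-1],None,fx=2,fy=2))
E
```

```text
225 [('E', [257.9, 183.4], [393.5, -190.9], 41.3)]
232 [('E', [257.9, 183.3], [393.6, -190.9], 41.2)]
240 [('E', [257.9, 183.3], [393.6, -190.9], 40.8)]
[195 191 194 192 192 198 199 196 202 233 254 186 197 203 192 193 200 201
 197 255 209 195 197 192 198 195 199 198 199 190] [17 16 17 16 15  3 17 17 16 29 24 17 15 15 15]
```

View pics/w5.png

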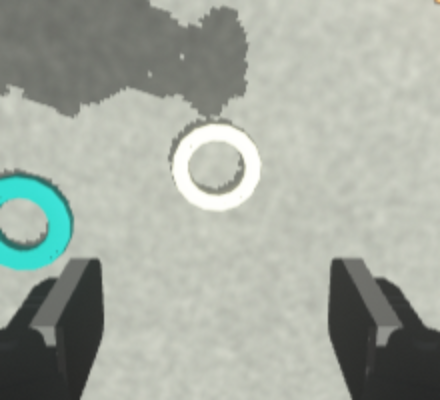

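White ring centred at crop (216,167), turquoise ring off to the left, clear of the fingers.

Call:
drive_tool:
  plan:
    - {"x": 0.03, "y": 0, "z": 0.7, "ax": 0, "ay": 0, "az": 0, "hand": 58}
    - {"x": 0.03, "y": 0, "z": 1.4, "ax": 0, "ay": 0, "az": 0, "hand": 58}
    - {"x": 0.03, "y": 0, "z": 2.0, "ax": 0, "ay": 0, "az": 0, "hand": 58}
    - {"x": 0.03, "y": 0, "z": 2.4, "ax": 0, "ay": 0, "az": 0, "hand": 58}
    - {"x": 0.03, "y": 0, "z": 2.55, "ax": 0, "ay": 0, "az": 0, "hand": 58}
    - {"x": 0.03, "y": 0, "z": 2.6, "ax": 0, "ay": 0, "az": 0, "hand": 58}
    - {"x": 0.03, "y": 0, "z": 2.6, "ax": 0, "ay": 0, "az": 0, "hand": 58}
    - {"x": 0.03, "y": 0, "z": 2.6, "ax": 0, "ay": 0, "az": 0, "hand": 58}

```text
clock: 35.65
eef_pos: [395.0, -191.2, 1.7]
tcp_rot: [3.14, -0.001, 0.267]
contact_force: [-0.9, -0.2, 0.4]
opening: 0.682
grasp_force: 0.0
```

Call:
drive_tool:
  plan:
    - {"x": 0, "y": 0, "z": 0, "ax": 0, "ay": 0, "az": 0, "hand": 32}
    - {"x": 0, "y": 0, "z": 0, "ax": 0, "ay": 0, "az": 0, "hand": 32}
    - {"x": 0, "y": 0, "z": 0, "ax": 0, "ay": 0, "az": 0, "hand": 32}
    - {"x": 0, "y": 0, "z": 0, "ax": 0, "ay": 0, "az": 0, "hand": 32}
    - {"x": 0, "y": 0, "z": 0, "ax": 0, "ay": 0, "az": 0, "hand": 32}
  grip_force: 40

```text
clock: 36.15
eef_pos: [394.8, -191.3, 1.9]
tcp_rot: [3.14, -0.001, 0.266]
contact_force: [-1.0, 1.9, 13.8]
opening: 0.458
grasp_force: 38.5
```

Call:
drive_tool:
  plan:
    - {"x": 0, "y": 0, "z": -0.3, "ax": 0, "ay": 0, "az": 0, "hand": 32}
    - {"x": 0, "y": 0, "z": -1.0, "ax": 0, "ay": 0, "az": 0, "hand": 32}
    - {"x": 0, "y": 0, "z": -1.8, "ax": 0, "ay": 0, "az": 0, "hand": 32}
    - {"x": 0, "y": 0, "z": -2.6, "ax": 0, "ay": 0, "az": 0, "hand": 32}
    - {"x": 0.2, "y": -0.1, "z": -3.4, "ax": 0, "ay": 0, "az": 0, "hand": 32}
    - {"x": 0.8, "y": -0.4, "z": -3.9, "ax": 0, "ay": 0, "az": 0, "hand": 32}
    - {"x": 1.5, "y": -0.8, "z": -3.9, "ax": 0, "ay": 0, "az": 0, "hand": 32}
    - {"x": 2.3, "y": -1.2, "z": -3.9, "ax": 0, "ay": 0, "az": 0, "hand": 32}

```text
clock: 36.95
eef_pos: [490.4, -102.2, 197.7]
tcp_rot: [3.14, -0.003, 0.265]
contact_force: [1.6, 0.0, 0.2]
opening: 0.458
grasp_force: 40.4
```

Call:
drive_tool:
  plan:
    - {"x": 0.7, "y": -0.4, "z": 0, "ax": 0, "ay": 0.5, "az": 0, "hand": 32}
    - {"x": 1.4, "y": -0.75, "z": 0, "ax": 0, "ay": 1.0, "az": 0, "hand": 32}
    - {"x": 1.9, "y": -0.95, "z": 0, "ax": 0, "ay": 1.6, "az": 0, "hand": 32}
    - {"x": 2.09, "y": -1.03, "z": 0, "ax": 0, "ay": 2.2, "az": 0, "hand": 32}
    - {"x": 2.09, "y": -1.03, "z": 0, "ax": 0, "ay": 2.5, "az": 0, "hand": 32}
    - {"x": 2.09, "y": -1.03, "z": 0, "ax": 0, "ay": 2.5, "az": 0, "hand": 32}
    - {"x": 2.09, "y": -1.03, "z": 0, "ax": 0, "ay": 2.5, "az": 0, "hand": 32}

```text
clock: 37.65
eef_pos: [576.3, -25.8, 196.1]
tcp_rot: [3.141, -0.261, 0.266]
contact_force: [0.9, -0.3, 0.1]
opening: 0.462
grasp_force: 40.4
```

```bash
sed -i 's/E=((0,0,200),(180,45,255))/E=((0,0,228),(180,60,255))/' h.py; python3 -c "
from h import *
held(4,'E')"
```

```text
open 0.46216099910794134 40.411561857908964 tine xys [  0.8  -0.2 126.1] expect [257.97496144 247.70520568] px/mm [ 0.00297029 -1.83152293]
[]
```

Call:
drive_tool:
  plan:
    - {"x": 0, "y": 0, "z": 0.4, "ax": 0, "ay": 0, "az": 0, "hand": 32}
    - {"x": 0, "y": 0, "z": 0.8, "ax": 0, "ay": 0, "az": 0, "hand": 32}
    - {"x": 0, "y": 0, "z": 1.1, "ax": 0, "ay": 0, "az": 0, "hand": 32}
    - {"x": 0, "y": 0, "z": 1.35, "ax": 0, "ay": 0, "az": 0, "hand": 32}
    - {"x": 0, "y": 0, "z": 1.55, "ax": 0, "ay": 0, "az": 0, "hand": 32}
    - {"x": 0, "y": 0, "z": 1.65, "ax": 0, "ay": 0, "az": 0, "hand": 32}
    - {"x": 0, "y": 0, "z": 1.65, "ax": 0, "ay": 0, "az": 0, "hand": 32}

```text
clock: 38.4
eef_pos: [596.9, -19.9, 115.4]
tcp_rot: [-3.141, -0.261, 0.266]
contact_force: [-0.6, 0.2, 0.3]
opening: 0.457
grasp_force: 40.4
```

Call:
drive_tool:
  plan:
    - {"x": 0, "y": 0, "z": 0, "ax": 0, "ay": 0, "az": 0, "hand": 32}
    - {"x": 0, "y": 0, "z": 0, "ax": 0, "ay": 0, "az": 0, "hand": 62}
    - {"x": 0, "y": 0, "z": 0, "ax": 0, "ay": 0, "az": 0, "hand": 62}
    - {"x": 0, "y": 0, "z": 0, "ax": 0, "ay": 0, "az": 0, "hand": 62}
    - {"x": 0, "y": 0, "z": 0, "ax": 0, "ay": 0, "az": 0, "hand": 62}
    - {"x": 0, "y": 0, "z": 0, "ax": 0, "ay": 0, "az": 0, "hand": 62}

```text
clock: 39.0
eef_pos: [597.1, -20.0, 116.1]
tcp_rot: [3.142, -0.262, 0.266]
contact_force: [-0.3, 0.1, 1.1]
opening: 0.727
grasp_force: 0.0
```

Call:
drive_tool:
  plan:
    - {"x": 0, "y": 0, "z": -0.4, "ax": 0, "ay": 0, "az": 0, "hand": 62}
    - {"x": 0, "y": 0, "z": -1.0, "ax": 0, "ay": 0, "az": 0, "hand": 62}
    - {"x": 0, "y": 0, "z": -1.8, "ax": 0, "ay": 0, "az": 0, "hand": 62}
    - {"x": 0, "y": 0, "z": -2.2, "ax": 0, "ay": 0, "az": 0, "hand": 58}
    - {"x": 0, "y": 0, "z": -2.2, "ax": 0, "ay": 0, "az": 0, "hand": 58}

```text
clock: 39.5
eef_pos: [571.0, -27.8, 225.7]
tcp_rot: [3.139, -0.267, 0.266]
contact_force: [-0.3, 1.0, 0.6]
opening: 0.678
grasp_force: 0.0
```

```bash
python3 - <<'E'
from h import *
s=monitor.sense();print(s["eef_pos"])
w,ci=hookpic("pics/h5.png"); t,ct=grab("top"); a,ca=grab("scene")
for im,c in((w,ci),(t,ct),(a,ca)): print(find(im,c,'K',16,20), find(im,c,'G',45,800))
print("E",find(w,ci,'E',118,100),proj(ci,tine(40)))
E
```

```text
[570.95060457 -27.81838562 225.656572  ]
top [] scene []
top [] scene []
top [] scene []
top [('E', [259.0, 240.5], [321.3, -10.3], 104.2), ('E', [305.6, 140.4], [614.9, -144.7], 175.5)] scene []
[('K', [41.0, 134.3], [592.9, 255.4], 41.4)] [('G', [460.2, 245.2], [597.4, -260.3], 160.0), ('G', [45.7, 133.8], [595.1, 228.5], 176.2)]
[('K', [166.6, 145.0], [592.8, 259.8], 33.9)] [('G', [366.0, 148.5], [586.0, -312.1], 162.6), ('G', [163.9, 145.0], [586.8, 261.4], 170.9)]
[('K', [316.7, 187.6], [596.4, 257.6], 33.9)] [('G', [236.2, 290.4], [611.6, -314.0], 166.7)]
E [('E', [259.0, 209.8], [580.2, -26.6], 30.1), ('E', [258.0, 175.9], [609.1, -17.7], 22.3), ('E', [257.5, 133.2], [645.7, -7.3], 40.1)] [256.80361464 190.84338947]
```

View pics/h5.png

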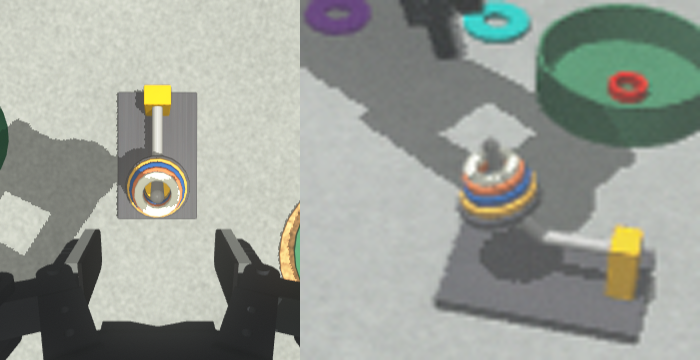

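All five rings are stacked on the bar in size order (157,190), with the white ring on top. The keeper lies in the tin.

Call:
drive_tool:
  plan:
    - {"x": 0.2, "y": -0.7, "z": 0.05, "ax": 0, "ay": -0.5, "az": 0, "hand": 52}
    - {"x": 0.5, "y": -1.5, "z": 0.13, "ax": 0, "ay": -1.0, "az": 0, "hand": 52}
    - {"x": 0.8, "y": -2.3, "z": 0.22, "ax": 0, "ay": -1.6, "az": 0, "hand": 52}
    - {"x": 1.1, "y": -3.1, "z": 0.3, "ax": 0, "ay": -2.2, "az": 0, "hand": 52}
    - {"x": 1.4, "y": -3.9, "z": 0.6, "ax": 0, "ay": -2.5, "az": 0, "hand": 52}
    - {"x": 1.47, "y": -4.7, "z": 1.2, "ax": 0, "ay": -2.5, "az": 0, "hand": 52}
    - {"x": 1.47, "y": -5.4, "z": 1.8, "ax": 0, "ay": -2.5, "az": 0, "hand": 52}
    - {"x": 1.47, "y": -5.4, "z": 1.95, "ax": 0, "ay": -2.5, "az": 0, "hand": 52}

```text
clock: 40.55
eef_pos: [588.6, 261.6, 141.9]
tcp_rot: [-3.141, 0.006, 0.27]
contact_force: [-0.3, 0.0, -0.8]
opening: 0.608
grasp_force: 0.0
```

Call:
drive_tool:
  plan:
    - {"x": 0, "y": 0, "z": 0, "ax": 0, "ay": 0, "az": 0, "hand": 52}
    - {"x": 0, "y": 0, "z": 0, "ax": 0, "ay": 0, "az": 0, "hand": 52}

```text
clock: 40.75
eef_pos: [591.5, 257.5, 146.9]
tcp_rot: [3.141, 0.001, 0.266]
contact_force: [-0.4, -0.5, 0.9]
opening: 0.609
grasp_force: 0.0
```

```bash
python3 - <<'E'
from h import *
s=monitor.sense();print(s["eef_pos"],s["tcp_rot"])
w,ci=grab("wrist","pics/w6.png")
print(find(w,ci,'K',16,100),find(w,ci,'G',45,1500))
q=find(w,ci,'K',16,100)[0][2]; print(to((*q,6)),to(tine(120),False,np.array([*q,6])))
E
```

```text
[591.51473078 257.49879905 146.85089768] [3.14117804e+00 8.29597887e-04 2.65915273e-01]
[('K', [255.8, 178.3], [594.6, 260.2], 35.2)] [('G', [249.0, 178.1], [599.7, 267.5], 166.1)]
[ 0.07 -0.04  2.83] [-1.86  5.42 -3.76]
```

Call:
drive_tool:
  plan:
    - {"x": 0.07, "y": -0.04, "z": 0.7, "ax": 0, "ay": 0, "az": 0, "hand": 52}
    - {"x": 0.07, "y": -0.04, "z": 1.4, "ax": 0, "ay": 0, "az": 0, "hand": 52}
    - {"x": 0.07, "y": -0.04, "z": 2.0, "ax": 0, "ay": 0, "az": 0, "hand": 52}
    - {"x": 0.07, "y": -0.04, "z": 2.5, "ax": 0, "ay": 0, "az": 0, "hand": 52}
    - {"x": 0.07, "y": -0.04, "z": 2.7, "ax": 0, "ay": 0, "az": 0, "hand": 52}
    - {"x": 0.07, "y": -0.04, "z": 2.8, "ax": 0, "ay": 0, "az": 0, "hand": 52}
    - {"x": 0.07, "y": -0.04, "z": 2.8, "ax": 0, "ay": 0, "az": 0, "hand": 52}
    - {"x": 0.07, "y": -0.04, "z": 2.8, "ax": 0, "ay": 0, "az": 0, "hand": 52}

```text
clock: 41.6
eef_pos: [595.4, 261.4, 8.6]
tcp_rot: [-3.141, -0.002, 0.266]
contact_force: [0.7, -0.7, 1.1]
opening: 0.61
grasp_force: 0.0
```

Call:
drive_tool:
  plan:
    - {"x": 0, "y": 0, "z": 0, "ax": 0, "ay": 0, "az": 0, "hand": 26}
    - {"x": 0, "y": 0, "z": 0, "ax": 0, "ay": 0, "az": 0, "hand": 26}
    - {"x": 0, "y": 0, "z": 0, "ax": 0, "ay": 0, "az": 0, "hand": 26}
    - {"x": 0, "y": 0, "z": 0, "ax": 0, "ay": 0, "az": 0, "hand": 26}
    - {"x": 0, "y": 0, "z": 0, "ax": 0, "ay": 0, "az": 0, "hand": 26}
  grip_force: 40

```text
clock: 42.1
eef_pos: [595.2, 261.5, 8.9]
tcp_rot: [-3.141, -0.002, 0.266]
contact_force: [-1.5, -1.2, 7.4]
opening: 0.39
grasp_force: 38.9
```

Call:
drive_tool:
  plan:
    - {"x": 0, "y": 0, "z": -0.3, "ax": 0, "ay": 0, "az": 0, "hand": 26}
    - {"x": 0, "y": 0, "z": -1.0, "ax": 0, "ay": 0, "az": 0, "hand": 26}
    - {"x": 0, "y": 0, "z": -1.8, "ax": 0, "ay": 0, "az": 0, "hand": 26}
    - {"x": 0, "y": 0, "z": -2.6, "ax": 0, "ay": 0, "az": 0, "hand": 26}
    - {"x": -0.1, "y": 0.4, "z": -3.4, "ax": 0, "ay": 0, "az": 0, "hand": 26}
    - {"x": -0.3, "y": 1.0, "z": -3.8, "ax": 0, "ay": 0, "az": 0, "hand": 26}
    - {"x": -0.6, "y": 1.8, "z": -3.8, "ax": 0, "ay": 0, "az": 0, "hand": 26}
    - {"x": -0.9, "y": 2.6, "z": -3.8, "ax": 0, "ay": 0, "az": 0, "hand": 26}

```text
clock: 42.9
eef_pos: [585.4, 123.1, 199.6]
tcp_rot: [3.141, -0.003, 0.267]
contact_force: [0.5, -0.3, -0.7]
opening: 0.393
grasp_force: 39.9
```

Call:
drive_tool:
  plan:
    - {"x": -0.3, "y": 0.8, "z": 0, "ax": 0, "ay": 0.5, "az": 0, "hand": 26}
    - {"x": -0.6, "y": 1.6, "z": 0, "ax": 0, "ay": 1.0, "az": 0, "hand": 26}
    - {"x": -0.8, "y": 2.3, "z": 0, "ax": 0, "ay": 1.6, "az": 0, "hand": 26}
    - {"x": -0.96, "y": 2.82, "z": 0, "ax": 0, "ay": 2.2, "az": 0, "hand": 26}
    - {"x": -0.96, "y": 2.82, "z": 0, "ax": 0, "ay": 2.5, "az": 0, "hand": 26}
    - {"x": -0.96, "y": 2.82, "z": 0, "ax": 0, "ay": 2.5, "az": 0, "hand": 26}
    - {"x": -0.96, "y": 2.82, "z": 0, "ax": 0, "ay": 2.5, "az": 0, "hand": 26}

```text
clock: 43.6
eef_pos: [576.0, -24.7, 198.1]
tcp_rot: [3.141, -0.262, 0.266]
contact_force: [0.0, 0.3, -0.4]
opening: 0.394
grasp_force: 39.9
```

```bash
python3 -c "
from h import *
held(5.5,'K')"
```

```text
open 0.394138385522275 39.886243510991335 tine xys [  1.3   0.9 129.5] expect [258.01818245 249.09702146] px/mm [ 0.00310902 -1.84714029]
[[257.5, 245.9]]
```

Call:
drive_tool:
  plan:
    - {"x": -0.03, "y": 0.02, "z": 0.3, "ax": 0, "ay": 0, "az": 0, "hand": 26}
    - {"x": -0.03, "y": 0.02, "z": 0.6, "ax": 0, "ay": 0, "az": 0, "hand": 26}
    - {"x": -0.03, "y": 0.02, "z": 0.9, "ax": 0, "ay": 0, "az": 0, "hand": 26}
    - {"x": -0.03, "y": 0.02, "z": 1.15, "ax": 0, "ay": 0, "az": 0, "hand": 26}
    - {"x": -0.03, "y": 0.02, "z": 1.35, "ax": 0, "ay": 0, "az": 0, "hand": 26}
    - {"x": -0.03, "y": 0.02, "z": 1.47, "ax": 0, "ay": 0, "az": 0, "hand": 26}
    - {"x": -0.03, "y": 0.02, "z": 1.47, "ax": 0, "ay": 0, "az": 0, "hand": 26}

```text
clock: 44.35
eef_pos: [592.9, -20.8, 124.9]
tcp_rot: [-3.141, -0.261, 0.267]
contact_force: [0.1, -0.2, -0.3]
opening: 0.396
grasp_force: 39.9
```

Call:
drive_tool:
  plan:
    - {"x": 0, "y": 0, "z": 0, "ax": 0, "ay": 0, "az": 0, "hand": 26}
    - {"x": 0, "y": 0, "z": 0, "ax": 0, "ay": 0, "az": 0, "hand": 56}
    - {"x": 0, "y": 0, "z": 0, "ax": 0, "ay": 0, "az": 0, "hand": 56}
    - {"x": 0, "y": 0, "z": 0, "ax": 0, "ay": 0, "az": 0, "hand": 56}
    - {"x": 0, "y": 0, "z": 0, "ax": 0, "ay": 0, "az": 0, "hand": 56}
    - {"x": 0, "y": 0, "z": 0, "ax": 0, "ay": 0, "az": 0, "hand": 56}

```text
clock: 44.95
eef_pos: [593.1, -21.1, 125.8]
tcp_rot: [3.142, -0.262, 0.266]
contact_force: [0.0, 0.3, -0.7]
opening: 0.657
grasp_force: 0.0
```

Call:
drive_tool:
  plan:
    - {"x": 0, "y": 0, "z": -0.4, "ax": 0, "ay": 0, "az": 0, "hand": 58}
    - {"x": 0, "y": 0, "z": -1.0, "ax": 0, "ay": 0, "az": 0, "hand": 58}
    - {"x": 0, "y": 0, "z": -1.8, "ax": 0, "ay": 0, "az": 0, "hand": 58}
    - {"x": 0, "y": 0, "z": -2.0, "ax": 0, "ay": 0, "az": 0, "hand": 58}
    - {"x": 0, "y": 0, "z": -2.0, "ax": 0, "ay": 0, "az": 0, "hand": 58}

```text
clock: 45.45
eef_pos: [569.0, -28.1, 224.3]
tcp_rot: [3.14, -0.265, 0.266]
contact_force: [-0.2, -0.1, -0.2]
opening: 0.681
grasp_force: 0.0
```

```bash
python3 - <<'E'
from h import *
s=monitor.sense();print(s["eef_pos"])
w,ci=hookpic("pics/h6.png"); print(to((589,-290,130),True),to((589,-290,226),True)); print(find(w,ci,'K',120,100),proj(ci,tine(52)))
E
```

```text
[568.97082901 -28.12429822 224.31034227]
top [] scene []
top [] scene []
top [] scene []
top [('E', [259.3, 241.1], [319.6, -11.2], 104.2), ('E', [306.1, 141.7], [611.2, -146.2], 175.9)] scene []
[-1.4   5.17  1.51] [-0.91  5.17 -0.35]
[('K', [256.7, 195.0], [590.3, -21.4], 36.0)] [257.12980156 191.99866116]
```

View pics/h6.png

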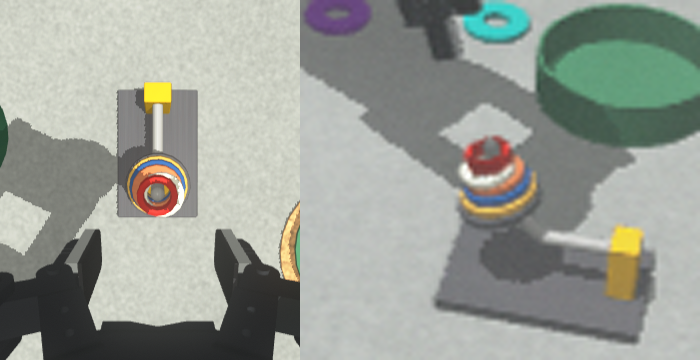

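Red keeper is on top of the stack at (157,195) with the bar tip showing through. Next is the lid.

Call:
drive_tool:
  plan:
    - {"x": -0.15, "y": 0.7, "z": -0.05, "ax": 0, "ay": -0.5, "az": 0, "hand": 60}
    - {"x": -0.3, "y": 1.5, "z": -0.1, "ax": 0, "ay": -1.0, "az": 0, "hand": 60}
    - {"x": -0.45, "y": 2.3, "z": -0.15, "ax": 0, "ay": -1.6, "az": 0, "hand": 60}
    - {"x": -0.6, "y": 3.1, "z": -0.2, "ax": 0, "ay": -2.2, "az": 0, "hand": 60}
    - {"x": -0.8, "y": 3.9, "z": 0.1, "ax": 0, "ay": -2.5, "az": 0, "hand": 60}
    - {"x": -1.1, "y": 4.6, "z": 0.6, "ax": 0, "ay": -2.5, "az": 0, "hand": 60}
    - {"x": -1.3, "y": 5.17, "z": 1.2, "ax": 0, "ay": -2.5, "az": 0, "hand": 60}
    - {"x": -1.4, "y": 5.17, "z": 1.51, "ax": 0, "ay": -2.5, "az": 0, "hand": 60}

```text
clock: 46.4
eef_pos: [588.3, -292.2, 126.3]
tcp_rot: [-3.139, 0.004, 0.264]
contact_force: [-0.3, 0.4, 0.4]
opening: 0.702
grasp_force: 0.0
```

Call:
drive_tool:
  plan:
    - {"x": 0, "y": 0, "z": 0, "ax": 0, "ay": 0, "az": 0, "hand": 60}
    - {"x": 0, "y": 0, "z": 0, "ax": 0, "ay": 0, "az": 0, "hand": 60}

```text
clock: 46.6
eef_pos: [589.3, -288.8, 130.5]
tcp_rot: [-3.14, 0.001, 0.267]
contact_force: [-0.2, -1.0, 1.0]
opening: 0.704
grasp_force: 0.0
```

```bash
python3 - <<'E'
from h import *
s=monitor.sense();print(s["eef_pos"],s["tcp_rot"])
w,ci=grab("wrist","pics/w7.png"); u,v=proj(ci,(589,-290,48)).astype(int); print(u,v)
g=w[max(0,v-45):v+45,u-45:u+45].max(2); y,x=np.where(g<60); c=(x.mean()+u-45,y.mean()+max(0,v-45)); print(c,len(x),np.median(x)+u-45,np.median(y)+v-45)
q=ray(ci,c,46); print(q,to((q[0],q[1],25)),find(w,ci,'G',16,1500))
a,ca=grab("top"); print(find(a,ca,'K',130,20),find(a,ca,'G',45,1200))
E
```

```text
[ 589.33860746 -288.83949091  130.54032498] [-3.13998779e+00  1.32054926e-03  2.66599622e-01]
259 197
(np.float64(258.8079470198675), np.float64(180.3708609271523)) 151 259.0 180.0
[ 601.7206342  -286.15048664   46.        ] [0.24 0.01 2.13] [('G', [259.4, 175.2], [599.5, -287.3], 174.2)]
[('K', [265.1, 139.0], [589.1, -19.7], 34.4)] [('G', [349.6, 150.0], [580.9, -264.7], 164.9), ('G', [163.8, 145.0], [586.7, 261.6], 170.1)]
```

Call:
drive_tool:
  plan:
    - {"x": -0.01, "y": 0.02, "z": 0.6, "ax": 0, "ay": 0, "az": 0, "hand": 60}
    - {"x": -0.01, "y": 0.02, "z": 1.2, "ax": 0, "ay": 0, "az": 0, "hand": 60}
    - {"x": -0.01, "y": 0.02, "z": 1.7, "ax": 0, "ay": 0, "az": 0, "hand": 60}
    - {"x": -0.01, "y": 0.02, "z": 2.0, "ax": 0, "ay": 0, "az": 0, "hand": 60}
    - {"x": -0.01, "y": 0.02, "z": 2.07, "ax": 0, "ay": 0, "az": 0, "hand": 60}
    - {"x": -0.01, "y": 0.02, "z": 2.07, "ax": 0, "ay": 0, "az": 0, "hand": 60}
    - {"x": -0.01, "y": 0.02, "z": 2.07, "ax": 0, "ay": 0, "az": 0, "hand": 60}

```text
clock: 47.4
eef_pos: [590.5, -291.3, 29.3]
tcp_rot: [3.14, -0.002, 0.266]
contact_force: [-0.0, 0.0, -0.2]
opening: 0.701
grasp_force: 0.0
```

Call:
drive_tool:
  plan:
    - {"x": 0, "y": 0, "z": 0, "ax": 0, "ay": 0, "az": 0, "hand": 20}
    - {"x": 0, "y": 0, "z": 0, "ax": 0, "ay": 0, "az": 0, "hand": 20}
    - {"x": 0, "y": 0, "z": 0, "ax": 0, "ay": 0, "az": 0, "hand": 20}
    - {"x": 0, "y": 0, "z": 0, "ax": 0, "ay": 0, "az": 0, "hand": 20}
    - {"x": 0, "y": 0, "z": 0, "ax": 0, "ay": 0, "az": 0, "hand": 20}
    - {"x": 0, "y": 0, "z": 0, "ax": 0, "ay": 0, "az": 0, "hand": 20}
    - {"x": 0, "y": 0, "z": 0, "ax": 0, "ay": 0, "az": 0, "hand": 20}
  grip_force: 50

```text
clock: 48.1
eef_pos: [590.0, -291.3, 28.9]
tcp_rot: [3.141, -0.001, 0.266]
contact_force: [-1.1, 0.4, 5.8]
opening: 0.286
grasp_force: 48.7
```

```bash
python3 - <<'E'
from h import *
s=monitor.sense();print(s["eef_pos"],s["opening"],s["grasp_force"],s["contact_force"],to((591.2,259,205)))
E
```

```text
[ 589.95277415 -291.2680374    28.85249665] 0.28578338411703064 48.71580183506012 [-1.11684476  0.43482615  5.84571981] [  2.92 -10.61  -3.52]
```

Call:
drive_tool:
  plan:
    - {"x": 0, "y": 0, "z": -0.1, "ax": 0, "ay": 0, "az": 0, "hand": 20}
    - {"x": 0, "y": 0, "z": -0.3, "ax": 0, "ay": 0, "az": 0, "hand": 20}
    - {"x": 0, "y": 0, "z": -0.8, "ax": 0, "ay": 0, "az": 0, "hand": 20}
    - {"x": 0, "y": 0, "z": -1.5, "ax": 0, "ay": 0, "az": 0, "hand": 20}
    - {"x": 0, "y": 0, "z": -2.2, "ax": 0, "ay": 0, "az": 0, "hand": 20}
    - {"x": 0, "y": 0, "z": -2.9, "ax": 0, "ay": 0, "az": 0, "hand": 20}
    - {"x": 0, "y": 0, "z": -3.4, "ax": 0, "ay": 0, "az": 0, "hand": 20}
    - {"x": 0.1, "y": -0.3, "z": -3.7, "ax": 0, "ay": 0, "az": 0, "hand": 20}

```text
clock: 48.9
eef_pos: [591.1, -276.6, 216.0]
tcp_rot: [3.139, -0.003, 0.265]
contact_force: [0.5, -0.2, -1.2]
opening: 0.287
grasp_force: 49.3
```

Call:
drive_tool:
  plan:
    - {"x": 0.15, "y": -0.6, "z": 0, "ax": 0, "ay": 0, "az": 0, "hand": 20}
    - {"x": 0.34, "y": -1.3, "z": 0, "ax": 0, "ay": 0, "az": 0, "hand": 20}
    - {"x": 0.54, "y": -2.0, "z": 0, "ax": 0, "ay": 0, "az": 0, "hand": 20}
    - {"x": 0.74, "y": -2.7, "z": 0, "ax": 0, "ay": 0, "az": 0, "hand": 20}
    - {"x": 0.93, "y": -3.4, "z": 0, "ax": 0, "ay": 0, "az": 0, "hand": 20}
    - {"x": 1.13, "y": -4.1, "z": 0, "ax": 0, "ay": 0, "az": 0, "hand": 20}
    - {"x": 1.32, "y": -4.8, "z": 0, "ax": 0, "ay": 0, "az": 0, "hand": 20}
    - {"x": 1.5, "y": -5.5, "z": 0, "ax": 0, "ay": 0, "az": 0, "hand": 20}

```text
clock: 49.7
eef_pos: [589.4, 12.1, 212.6]
tcp_rot: [-3.141, 0.001, 0.266]
contact_force: [0.8, -1.0, -1.6]
opening: 0.285
grasp_force: 49.4
```

Call:
drive_tool:
  plan:
    - {"x": 0.2, "y": -0.7, "z": 0, "ax": 0, "ay": 0, "az": 0, "hand": 20}
    - {"x": 0.4, "y": -1.4, "z": 0, "ax": 0, "ay": 0, "az": 0, "hand": 20}
    - {"x": 0.6, "y": -2.1, "z": 0, "ax": 0, "ay": 0, "az": 0, "hand": 20}
    - {"x": 0.8, "y": -2.8, "z": 0, "ax": 0, "ay": 0, "az": 0, "hand": 20}
    - {"x": 1.0, "y": -3.5, "z": 0, "ax": 0, "ay": 0, "az": 0, "hand": 20}
    - {"x": 1.2, "y": -4.2, "z": 0, "ax": 0, "ay": 0, "az": 0, "hand": 20}
    - {"x": 1.34, "y": -4.8, "z": 0, "ax": 0, "ay": 0, "az": 0, "hand": 20}
    - {"x": 1.34, "y": -4.8, "z": 0, "ax": 0, "ay": 0, "az": 0, "hand": 20}

```text
clock: 50.5
eef_pos: [590.5, 263.1, 212.4]
tcp_rot: [-3.14, 0.001, 0.269]
contact_force: [0.2, -0.3, -1.9]
opening: 0.282
grasp_force: 49.4
```

Call:
drive_tool:
  plan:
    - {"x": 0, "y": 0, "z": 0, "ax": 0, "ay": 0, "az": 0, "hand": 20}
    - {"x": 0, "y": 0, "z": 0, "ax": 0, "ay": 0, "az": 0, "hand": 20}
    - {"x": 0, "y": 0, "z": 0, "ax": 0, "ay": 0, "az": 0, "hand": 20}

```text
clock: 50.8
eef_pos: [591.7, 258.0, 212.7]
tcp_rot: [3.141, 0.0, 0.265]
contact_force: [0.3, -0.1, -1.8]
opening: 0.283
grasp_force: 49.4
```

```bash
python3 - <<'E'
from h import *
s=monitor.sense();print(s["eef_pos"],s["opening"],s["grasp_force"],s["contact_force"],to((592.2,259,72)))
E
```

```text
[591.72345619 257.97751297 212.72168245] 0.2830241662638489 49.42788004875183 [ 0.26467848 -0.14270694 -1.78386609] [ 0.01 -0.02  2.81]
```

Call:
drive_tool:
  plan:
    - {"x": 0.01, "y": -0.02, "z": 0.5, "ax": 0, "ay": 0, "az": 0, "hand": 20}
    - {"x": 0.01, "y": -0.02, "z": 1.1, "ax": 0, "ay": 0, "az": 0, "hand": 20}
    - {"x": 0.01, "y": -0.02, "z": 1.7, "ax": 0, "ay": 0, "az": 0, "hand": 20}
    - {"x": 0.01, "y": -0.02, "z": 2.2, "ax": 0, "ay": 0, "az": 0, "hand": 20}
    - {"x": 0.01, "y": -0.02, "z": 2.55, "ax": 0, "ay": 0, "az": 0, "hand": 20}
    - {"x": 0.01, "y": -0.02, "z": 2.68, "ax": 0, "ay": 0, "az": 0, "hand": 20}
    - {"x": 0.01, "y": -0.02, "z": 2.7, "ax": 0, "ay": 0, "az": 0, "hand": 20}
    - {"x": 0.01, "y": -0.02, "z": 2.7, "ax": 0, "ay": 0, "az": 0, "hand": 20}

```text
clock: 51.6
eef_pos: [592.7, 259.9, 78.6]
tcp_rot: [-3.141, -0.001, 0.266]
contact_force: [0.0, 0.1, -0.3]
opening: 0.279
grasp_force: 49.4
```

Call:
drive_tool:
  plan:
    - {"x": 0, "y": 0, "z": 0.08, "ax": 0, "ay": 0, "az": 0, "hand": 20}
    - {"x": 0, "y": 0, "z": 0.16, "ax": 0, "ay": 0, "az": 0, "hand": 20}
    - {"x": 0, "y": 0, "z": 0.23, "ax": 0, "ay": 0, "az": 0, "hand": 20}
    - {"x": 0, "y": 0, "z": 0.27, "ax": 0, "ay": 0, "az": 0, "hand": 20}
    - {"x": 0, "y": 0, "z": 0.29, "ax": 0, "ay": 0, "az": 0, "hand": 20}
    - {"x": 0, "y": 0, "z": 0.29, "ax": 0, "ay": 0, "az": 0, "hand": 20}

```text
clock: 52.2
eef_pos: [592.0, 260.1, 63.1]
tcp_rot: [3.142, 0.0, 0.266]
contact_force: [0.5, -0.3, -1.0]
opening: 0.286
grasp_force: 49.4
```

Call:
drive_tool:
  plan:
    - {"x": 0, "y": 0, "z": 0.02, "ax": 0, "ay": 0, "az": 0, "hand": 20}
    - {"x": 0, "y": 0, "z": 0.03, "ax": 0, "ay": 0, "az": 0, "hand": 20}
    - {"x": 0, "y": 0, "z": 0.03, "ax": 0, "ay": 0, "az": 0, "hand": 40}
    - {"x": 0, "y": 0, "z": 0.03, "ax": 0, "ay": 0, "az": 0, "hand": 60}
    - {"x": 0, "y": 0, "z": 0.03, "ax": 0, "ay": 0, "az": 0, "hand": 60}
    - {"x": 0, "y": 0, "z": 0.03, "ax": 0, "ay": 0, "az": 0, "hand": 60}
    - {"x": 0, "y": 0, "z": 0.03, "ax": 0, "ay": 0, "az": 0, "hand": 60}

```text
clock: 52.9
eef_pos: [592.2, 260.1, 61.8]
tcp_rot: [-3.142, -0.0, 0.266]
contact_force: [0.1, -0.5, 0.4]
opening: 0.706
grasp_force: 0.0
```

Call:
drive_tool:
  plan:
    - {"x": 0, "y": 0, "z": -0.3, "ax": 0, "ay": 0, "az": 0, "hand": 60}
    - {"x": 0, "y": 0, "z": -0.9, "ax": 0, "ay": 0, "az": 0, "hand": 60}
    - {"x": 0, "y": 0, "z": -1.7, "ax": 0, "ay": 0, "az": 0, "hand": 60}
    - {"x": 0, "y": 0, "z": -2.6, "ax": 0, "ay": 0, "az": 0, "hand": 60}
    - {"x": 0, "y": 0, "z": -3.4, "ax": 0, "ay": 0, "az": 0, "hand": 60}
    - {"x": -0.8, "y": 0, "z": -3.4, "ax": 0, "ay": 0, "az": 0, "hand": 60}
    - {"x": -1.6, "y": 0, "z": -3.4, "ax": 0, "ay": 0, "az": 0, "hand": 60}
    - {"x": -1.6, "y": 0, "z": -3.4, "ax": 0, "ay": 0, "az": 0, "hand": 60}

```text
clock: 53.7
eef_pos: [510.5, 237.6, 232.7]
tcp_rot: [3.141, 0.003, 0.267]
contact_force: [-0.5, 0.1, -0.3]
opening: 0.702
grasp_force: 0.0
```

```bash
python3 - <<'E'
from h import *
w,ci=grab("wrist"); a,ca=grab("scene"); t,ct=grab("top")
print(find(t,ct,'G',49,1200),find(w,ci,'G',49,1500),find(a,ca,'G',49,800),find(t,ct,'K',130,20))
c=cv2.resize(a[140:260,240:360],(400,400),interpolation=cv2.INTER_CUBIC)
cv2.imwrite("pics/end.png",np.hstack([cv2.resize(w,(400,300)),np.zeros((300,2,3),np.uint8),c[50:350]])[:,:,::-1])
E
```

```text
[('G', [173.9, 139.5], [602.0, 233.1], 175.3)] [('G', [193.7, 205.0], [451.5, 298.6], 58.7), ('G', [257.2, 83.7], [599.4, 262.5], 174.3)] [] [('K', [265.0, 138.9], [589.3, -19.5], 33.9)]
```

View pics/end.png

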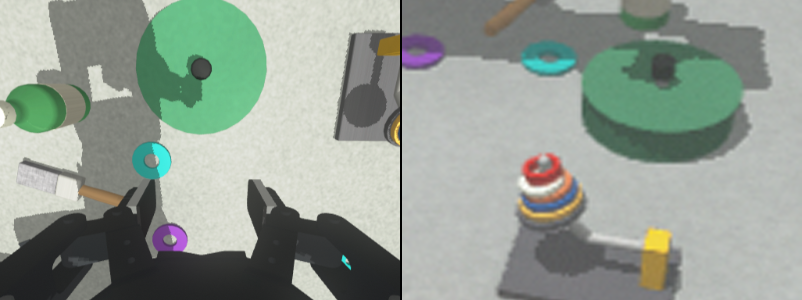

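The lid sits level on the tin, with its disc at (201,66) in the wrist view. The stack is in order with red on top.

```bash
python3 -c "
from rig import r
print(r.sign_off())"
```

```text
the job is handed in; nothing more can be done
None
```

The job is handed in (no verdict came back): the last pictures show all five rings on the hook from largest to smallest, the red keeper on top and the lid level on the tin; I never went near the sample, brush or bottle.

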